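# Switch on the plaster vibrator over its splash guard

### The arm

A 6-joint arm with a two-finger parallel gripper is mounted at the origin on the work surface. World frame = base frame: x ahead of the robot, y to its left, z up, the work surface at z = 0. Lengths are in m, angles in rad, forces in N, time in s.
With the tool pointing down it reaches from about 0.375 to 0.9 m from the base axis. Payload 3.1 kg.
Tool frame: the origin (TCP) lies at the very end of the fingers, on their centre line; the grasp point (between the pads) lies 19 mm behind it; z points along the fingers, y is the direction in which the jaws open and shut (so a half turn about z gives the same grasp; the last joint's range is limited). The gripper opens to 87 mm and grips with 3 to 60 N. Pads are 19 mm wide; open, the fingers measure 117 mm over their backs; the gripper's body (75 mm by 190 mm) begins 51 mm behind the grasp point.
Start: joints at [0.964, 0.527, 1.433, -0, 1.181, -0.178], TCP at [0.26, 0.568, 0.223] pointing down, gripper open.
Joint ranges: [-3.08, 3.08], [-0.75, 2.2], [0.22, 2.44], [-1.43, 4.57], [0, 2.65], [-2.85, 2.85]. Speed limits (rad/s): [2.79, 2.79, 3.14, 3.14, 3.14, 3.14].

### API

Orientations are given as a unit quaternion [w, x, y, z].
In Python, from bench import observe, capture, job_done gives the robot as it stands. The module is installed in compiled form; this text tells all that it offers.
- The arm moves only by the tool play_rows, never from a script. Its argument "motion" is one flat list of numbers, 5 for each row, row after row: the closure, from -1 (fully open) to 1 (shut), then the shift along the tool's x, y, z in mm, then the turn about the tool's z in degrees. A call has 1 to 5 rows; each row shifts and turns the commanded pose from where the row before left it, along the tool's axes as they then stand; what a row does not reach is not made up. A row lasts 1/8 s, in which the tool goes at most 62.5 mm and 10.7 degrees, less where a joint would pass 70% of its speed; a pose out of reach is approached as far as the arm can. A call with a gripper value outside its range is refused whole. The fingers move at their own pace and stop on an object; the grip force is fixed at half the most. Time passes only in rows, so rows that do not move let the fingers close. It gives the time, the measured TCP pose, the force and the opening at its end, in the units of the state.
- observe(): the state, without advancing time (a new reading comes with each control period).
- capture(name): name is "scene" or "top"; returns a dict with "frame" (480x640x3 uint8, red, green, blue), "vfov" (degrees; the focal length in pixels is half the picture's height over the tangent of half this angle, whatever the lens; pixels are square), "cx", "cy" (the principal point, pixels), "extrinsics" (4x4, takes a point from camera to world coordinates). Camera axes: x right, y down, z forward; pixel columns grow to the right and rows downward; lengths in m; the calibration is good to about 2 mm. A picture is of the moment at which its call begins. There is no depth.
- job_done(): hands the job in, once; it reports no verdict.
The state is a dict: "clock": time; "q": joint angles; "qvel": joint speeds; "joint_torque": joint torques, N m; "position": TCP position; "tool_rot": TCP orientation; "wrist_force": force on the tool from outside, world axes, zero at the start; "wrist_torque": the same for the moment, N m; "grip_width": opening from 0.0 (shut) to 1.0 (fully open).
Only numpy, scipy, OpenCV 4.12 (cv2) and the standard library are available. Lean on these libraries where they do the work, as an engineer would, in place of code of your own. Each camera call takes 0.05 s, during which the arm holds its last target.

### The job

Take the bent steel rod out of the sloping instrument rack, reach with it over the splash guard of the plaster vibrator, and hook the paddle switch behind the guard all the way over towards the guard to switch the vibrator on. Then put the rod back in its own slot of the rack as it was and let go. Keep the gripper and arm off the vibrator, its guard and its switch, and leave the other two instruments, the jar and the bowl where they are.

Things in the scene. Friction and masses are not known exactly. Their poses are not given: they have to be found in the camera images.
- rod_grip (a point): Grip point of the bent rod (140 g), on its black 14 x 14 mm handle, which reaches 65 mm ahead and 115 mm behind; on the same axis an 8 mm steel rod runs to an elbow 175 mm ahead, then bends 90 deg down into a leg 114 mm long. In the rack: z up, x level ahead, 90 mm over the bench, handle rising at 0.55 rad: handle along (0.8525,0,0.5227), leg along (0.5227,0,-0.8525), end at (208.8,0,-5.7) mm.
- rack: Fixed sloping rack; two crossbars with teeth make 3 slots at y = -68, 0, 68 mm, 24 mm wide, for handles along its x that rise forwards at 0.55 rad; the rod may be in any. Bars (12 mm) are 45 mm ahead of and 85 mm behind the grip points, free between; teeth stand 6 mm over the handles; a stop holds their low ends. Origin on the bench below the middle grip point; x to the high end, z up.
- vibrator: Fixed white box 225 x 160 mm, top at 45 mm, with an aluminium splash guard on the robot's side. Origin on the bench below the switch's hinge; x points away from the guard, z up. Guard: plate 200 mm wide, 8 thick, at x = -70 mm, 150 mm high; side cheeks at y = +-97 mm back to x = -8 mm, 120 high. A rubber plate with plaster arch fills x = 77 to 153 mm, up to 71 mm high. Open above and behind.
- paddle (a joint): Angle of the paddle switch, 0 to 0.9 rad: 0 = off, leaning 0.45 rad away from the guard; 0.9 = fully on, leaning 0.45 rad towards the guard. It starts near off. It has stiff friction (about 0.06 N m), no spring, and stays where it is left.
- paddle_tip (a point): Middle of the free upper edge of the paddle switch, a black paddle 30 mm wide (along the vibrator's y), 7 mm thick, 60 mm from its hinge axis, which lies along the vibrator's y, 55 mm above the bench. This point moves with the paddle.
- spatula: Loose straight instrument in another slot of the rack, same handle, a flat steel blade at the end. Origin at its grip point on the handle's axis.
- probe: Loose straight instrument in another slot of the rack, same handle, a thin straight steel end. Origin at its grip point on the handle's axis.
- jar: Loose small jar, 50 mm wide, 65 mm high, on the black mat in front of the robot. Origin at the centre of its underside.
- bowl: Loose rubber mixing bowl, 100 mm wide, 55 mm high, left of the work. Origin at the centre of its underside.

How it is judged:
On the way, in this order (a step that is already met when the one before it is completed fails the run):
1. the bent rod is lifted out of the rack (distance of rod_grip from where it was at the start of the episode above 0.06 m), for 0.1 s.
2. the paddle switch is fully over towards the guard (value of joint paddle above 0.75 rad), for 0.2 s.
At the end, for the whole second after the job is handed in: The paddle is on (joint above 0.75 of 0.9 rad) and the bent rod lies at rest in its own slot of the rack as at the start: grip point within 20 mm of where it was, slope within 0.12 rad, along the slot within 0.15 rad (value of joint paddle above 0.75 rad and distance of rod_grip from where it was at the start of the episode below 0.02 m and angle between the x axis of rod_grip and the x axis of rack, either way round below 0.15 rad and angle between rod_grip's own z axis and vertical below 0.12 rad); the robot touches nothing.
It fails at once if the gripper or arm presses on the vibrator, its guard or its switch (over 1 N) (contact force between any of the fingers, the arm and vibrator above 1 N).
It fails at once if another instrument is displaced by more than 20 mm (distance of any of spatula, probe from where it was at the start of the episode above 0.02 m).
It fails at once if the jar or the bowl is displaced by more than 20 mm (distance of any of jar, bowl from where it was at the start of the episode above 0.02 m).
It also fails if it takes over 72 s, if anything falls off the work surface, if the arm or the gripper's body presses on something with over 40 N, if the wrist force passes 120 N, or if a joint passes its speed limit or range.

## Working session

There is one attempt and no reset: what is moved stays moved. The work goes in short steps, Python scripts to look and compute and a tool call to move; the robot and the scene stay as the last step left them, time stands still between calls to the robot, and variables do not carry over. Pictures are saved under pics/ and viewed, and the job is handed in when it is done.

Besides the shell and the picture viewer there is one more tool, called after "Call:" by a JSON object that holds its "name" and its "arguments". play_rows: Moves the arm, as the interface text tells. Its arguments: {"type":"object","properties":{"motion":{"type":"array"}},"required":["motion"]}

```bash
mkdir -p pics; python3 - <<'E'
from bench import observe,capture
import cv2,numpy as np
s=observe();print(s)
for n in("scene","top"):
    c=capture(n);cv2.imwrite(f"pics/{n}0.png",c["frame"][:,:,::-1]);print(n,c["vfov"],c["cx"],c["cy"],np.round(c["extrinsics"],4).tolist())
E
```

```text
{'clock': 0.0, 'q': array([ 9.63486042e-01,  5.28482290e-01,  1.43390389e+00,  1.71079332e-05,
        1.18137402e+00, -1.78502422e-01]), 'qvel': array([-9.64773282e-04, -1.33441778e-03, -9.63551424e-05,  4.29373761e-04,
        2.60599278e-04,  6.76552700e-04]), 'joint_torque': array([-3.95502966e-04, -4.40042818e+01, -1.76591384e+01,  6.32872316e-02,
        5.82536578e-02, -1.86312177e-04]), 'position': array([0.25941478, 0.56782   , 0.22156121]), 'tool_rot': array([-4.22257036e-04,  2.12768102e-01,  9.77102124e-01, -9.98161849e-04]), 'wrist_force': array([ 0.17466425, -0.13731504, -0.65326916]), 'wrist_torque': array([-0.03892804,  0.00380321, -0.02575755]), 'grip_width': 0.9976968887607596}
scene 57.43124234525936 321.59220527031596 238.9609347862402 [[-0.383, 0.7198, -0.579, 1.0534], [0.9236, 0.3098, -0.2259, 0.2488], [0.0168, -0.6213, -0.7834, 0.7449], [0.0, 0.0, 0.0, 1.0]]
top 46.40352874329727 319.6442702851598 243.3164042417256 [[0.0049, -0.998, 0.0624, 0.4807], [-1.0, -0.0054, -0.0083, 0.0493], [0.0086, -0.0624, -0.998, 1.3473], [0.0, 0.0, 0.0, 1.0]]
```

View pics/scene0.png

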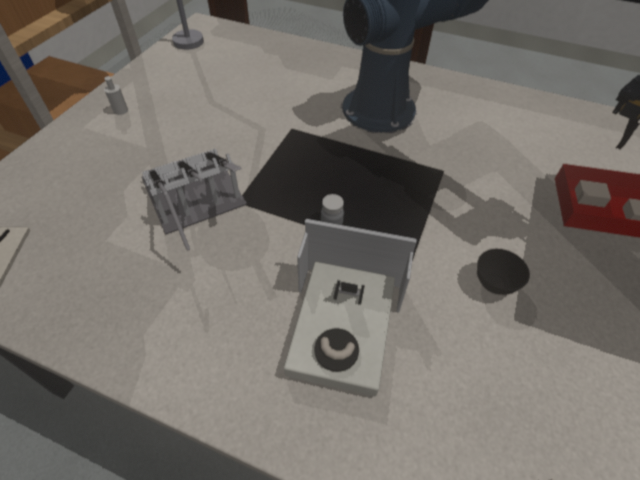

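View pics/top0.png

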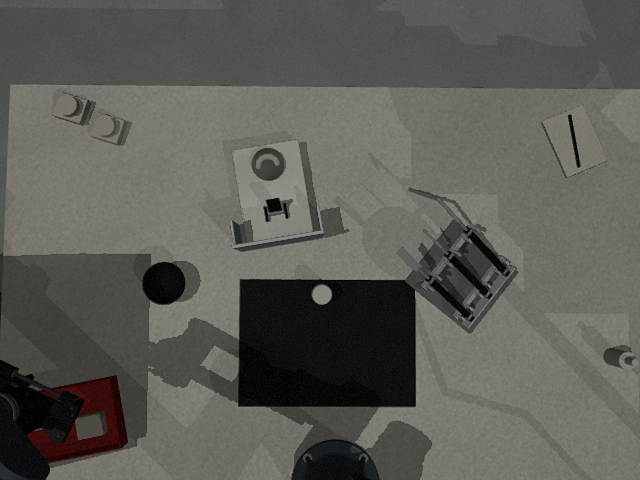

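```bash
python3 - <<'E'
import cv2
def crop(i,o,x0,y0,x1,y1,k):
    m=cv2.imread(i)[y0:y1,x0:x1];m=cv2.convertScaleAbs(m,alpha=1.6,beta=15);cv2.imwrite(o,cv2.resize(m,None,fx=k,fy=k,interpolation=cv2.INTER_CUBIC))
crop("pics/top0.png","pics/c1.png",355,150,525,340,3.1)
crop("pics/scene0.png","pics/c2.png",135,140,255,260,4.9)
crop("pics/top0.png","pics/c3.png",220,130,350,255,4.7)
crop("pics/scene0.png","pics/c4.png",280,185,420,400,2.7)
E
```

```text
(no output)
```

View pics/c1.png

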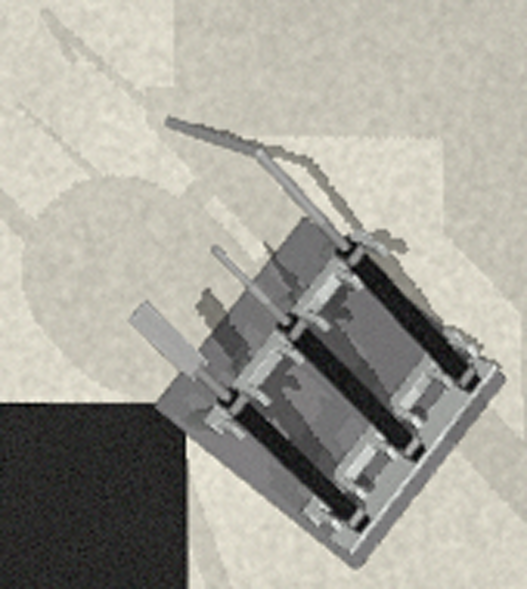

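View pics/c2.png

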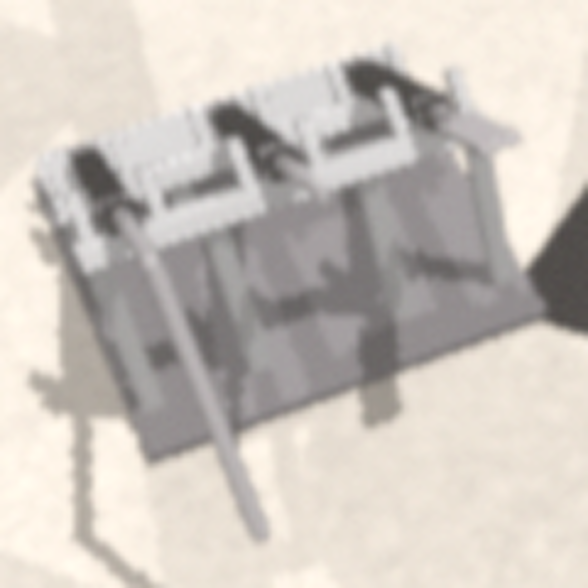

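View pics/c3.png

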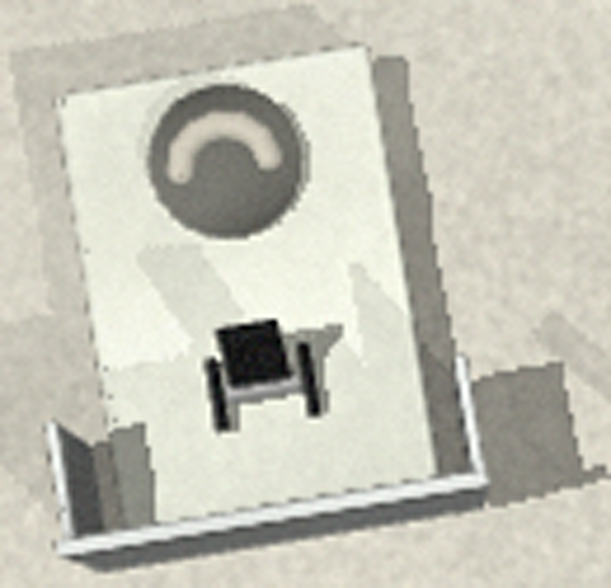

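View pics/c4.png

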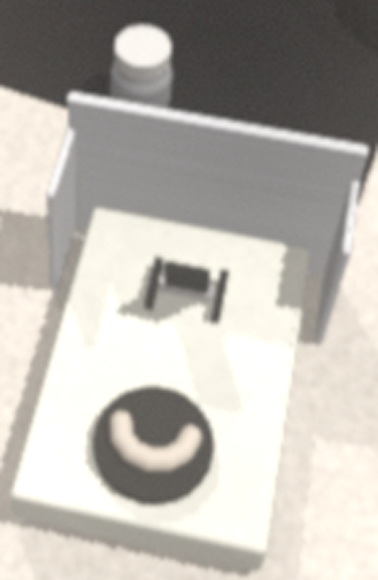

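```bash
cat > h.py <<'E'
import numpy as np
from scipy.optimize import least_squares
C={"scene":(57.43124234525936,321.592,238.961,np.array([[-0.383,0.7198,-0.579,1.0534],[0.9236,0.3098,-0.2259,0.2488],[0.0168,-0.6213,-0.7834,0.7449],[0,0,0,1]])),
"top":(46.40352874329727,319.644,243.316,np.array([[0.0049,-0.998,0.0624,0.4807],[-1,-0.0054,-0.0083,0.0493],[0.0086,-0.0624,-0.998,1.3473],[0,0,0,1]]))}
def proj(n,P):
    v,cx,cy,E=C[n];f=240/np.tan(np.radians(v/2))
    p=(np.atleast_2d(P)-E[:3,3])@E[:3,:3]
    return np.c_[cx+f*p[:,0]/p[:,2],cy+f*p[:,1]/p[:,2]]
def tf(p,L):
    x,y,a,z=p;L=np.atleast_2d(L);c,s=np.cos(a),np.sin(a)
    return np.c_[x+c*L[:,0]-s*L[:,1],y+s*L[:,0]+c*L[:,1],z+L[:,2]]
def fit(obs,p0):
    def r(p): return np.concatenate([(proj(n,tf(p,L))-np.array(uv))[0] for n,L,uv in obs])
    s=least_squares(r,p0);return s.x,s.fun.reshape(-1,2)
def tri(obs):
    def r(p): return np.concatenate([(proj(n,p)-np.array(uv))[0] for n,uv in obs])
    s=least_squares(r,[.6,0,.1]);return s.x,s.fun
c1=lambda u,v:(355+u/3.1-.3,150+v/3.1-.3)
c2=lambda u,v:(135+u/4.9-.4,140+v/4.9-.4)
c3=lambda u,v:(220+u/4.7-.4,130+v/4.7-.4)
c4=lambda u,v:(280+u/2.7-.3,185+v/2.7-.3)
H=np.array([.8525,0,.5227]);U=np.array([-.5227,0,.8525]);LEG=np.array([.5227,0,-.8525])
def slot(y,a,b=0): return np.array([0,y,.09])+a*H+b*U
E
python3 - <<'E'
from h import *
o=[("top",slot(-.068,.065),c1(347,252)),("top",slot(-.068,-.115),c1(468,380)),
("top",slot(0,.065),c1(288,323)),("top",slot(0,-.115),c1(415,452)),
("top",slot(.068,.065),c1(233,398)),("top",slot(.068,-.115),c1(358,522)),
("scene",slot(-.068,.065),c2(120,208)),("scene",slot(0,.065),c2(278,150)),("scene",slot(.068,.065),c2(440,112))]
p,r=fit(o,[.6,-.3,.8,0]);print("rack",p);print(r.round(1))
G=tf(p,slot(-.068,0));print("grip",G)
for n in("top","scene"):
  print(n,"elbow,end,shaftstart",proj(n,tf(p,[slot(-.068,.175),slot(-.068,.175)+.114*LEG,slot(-.068,.065)])).round(1))
print("top elbow obs",c1(262,152),c1(165,122),"scene end",c2(260,535))
o=[("top",[-.074,.097,.15],c3(60,548)),("top",[-.074,-.1,.15],c3(487,487)),
("scene",[-.074,-.1,.15],c4(70,95)),("scene",[-.074,.1,.15],c4(367,148)),
("top",[.153-.038,0,.06],c3(228,160))]
o=o[:4]
p,r=fit(o,[.7,.1,.1,0]);print("vib",p);print(r.round(1))
for q in(0,.9):
  for n in("top","scene"):
    a=-.45+q
    print(q,n,proj(n,tf(p,[[-.06*np.sin(a),y,.055+.06*np.cos(a)] for y in(-.015,0,.015)])).round(1).tolist())
print("obs tip top",c3(218,328),c3(277,320),"scene",c4(167,262),c4(208,270))
print("jar",)
E
```

```text
rack [ 5.01976609e-01 -2.84037856e-01  8.96698091e-01 -1.13864781e-04]
[[-0.2 -1.6]
 [ 1.2  1.4]
 [-0.3 -0.5]
 [ 0.6  0.7]
 [-1.7 -0.5]
 [ 1.2  0.8]
 [ 0.2  0.5]
 [ 0.9  1.4]
 [-0.7 -1.3]]
grip [[ 0.55510298 -0.32648298  0.08988614]]
top elbow,end,shaftstart [[438.7 199. ]
 [408.7 188.7]
 [466.4 229.4]]
scene elbow,end,shaftstart [[165.4 192. ]
 [188.2 248.5]
 [159.3 182.5]]
top elbow obs (439.21612903225804, 198.73225806451612) (407.9258064516129, 189.0548387096774) scene end (187.6612244897959, 248.78367346938774)
vib [ 0.63604577  0.14213909  0.1612655  -0.00539957]
[[ 0.4  0.6]
 [ 0.1 -0.6]
 [-0.1 -0.7]
 [ 0.4  0.7]]
0 top [[278.5, 195.9], [271.9, 196.9], [265.2, 198.0]]
0 scene [[339.0, 286.6], [347.5, 288.3], [356.1, 290.1]]
0.9 top [[282.0, 218.9], [275.4, 219.9], [268.7, 220.9]]
0.9 scene [[345.0, 262.5], [353.2, 264.2], [361.5, 265.8]]
obs tip top (265.9829787234043, 199.3872340425532) (278.53617021276597, 197.68510638297872) scene (341.55185185185184, 281.737037037037) (356.73703703703706, 284.7)
jar
```

```bash
python3 - <<'E'
from h import *
from scipy.optimize import least_squares
o=[("top",[-.074,.1,.15],c3(60,548)),("top",[-.074,-.1,.15],c3(487,487)),
("scene",[-.074,-.1,.15],c4(70,95)),("scene",[-.074,.1,.15],c4(367,148)),("scene",[-.008,-.1,.12],c4(50,190)),("scene",[-.008,.1,.12],c4(352,222)),
("top",[-.008,.1,.12],c3(52,424)),("top",[-.008,-.1,.12],c3(462,356))]
p,r=fit(o,[.7,.1,.1,0]);print("vib",p);print(r.round(1))
print("corners of box top: ",proj("top",tf(p,[[.153,.08,.045],[.153,-.08,.045]])))
print(c3(60,97),c3(368,45))
# paddle tip edge endpoints triangulated
for a,b in((c3(218,328),c4(208,263)),(c3(277,320),c4(167,262))):
    P,f=tri([("top",a),("scene",b)]);
    c,s=np.cos(p[2]),np.sin(p[2]);d=P-[p[0],p[1],0];print("tip",P,"local",c*d[0]+s*d[1],-s*d[0]+c*d[1],P[2],f.round(1))
P,f=tri([("top",(321,294)),("scene",(333,202))]);print("jar top",P,f)
E
python3 - <<'E'
import cv2
m=cv2.imread("pics/top0.png")[180:235,255:300];a=cv2.resize(cv2.convertScaleAbs(m,alpha=1.6,beta=15),None,fx=9,fy=9,interpolation=cv2.INTER_CUBIC)
m=cv2.imread("pics/scene0.png")[262:317,320:375];b=cv2.resize(cv2.convertScaleAbs(m,alpha=1.6,beta=15),None,fx=7,fy=9,interpolation=cv2.INTER_CUBIC)
cv2.imwrite("pics/c5.png",cv2.hconcat([a,b]))
E
```

```text
vib [6.32408384e-01 1.42229881e-01 1.89990885e-01 4.18865788e-04]
[[-0.3  3.5]
 [ 0.8 -0.6]
 [-0.8 -3.2]
 [ 0.5 -4.3]
 [-1.6  0.3]
 [ 0.1  8.6]
 [-1.8  1.1]
 [ 0.4 -0.9]]
corners of box top:  [[230.18842718 155.58706857]
 [297.18038626 143.35561865]]
(232.3659574468085, 150.2382978723404) (297.8978723404256, 139.17446808510638)
tip [0.65383051 0.15853892 0.1194314 ] local 0.02411661478079121 0.011970008893204376 0.11943140233923777 [-0.3  0.1 -0.2 -0. ]
tip [0.65854726 0.13251296 0.1115228 ] local 0.02383349587604085 -0.014478400650719576 0.11152279561694173 [-0.7  0.2 -0.6 -0. ]
jar top [0.44488341 0.03513552 0.06058313] [-0.07930966  0.02721237 -0.07819295 -0.00435274]
```

View pics/c5.png

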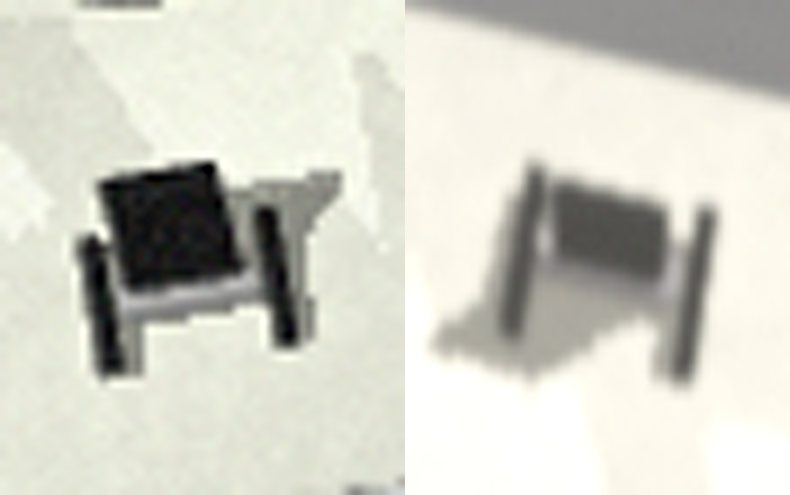

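```bash
python3 - <<'E'
from h import *
o=[("top",[-.074,.1,.15],c3(60,548)),("top",[-.074,-.1,.15],c3(487,487)),
("scene",[-.074,-.1,.15],c4(70,95)),("scene",[-.074,.1,.15],c4(367,148)),("scene",[-.008,-.1,.12],c4(50,190)),
("top",[-.008,.1,.12],c3(52,424)),("top",[-.008,-.1,.12],c3(462,356)),("top",[.153,.08,.045],c3(60,97)),("top",[.153,-.08,.045],c3(368,45))]
for k in (9,8,7):
  p,r=fit(o[:k],[.7,.1,.1,0]);print("vib",p);print(r.round(1).tolist())
c5a=lambda u,v:(255+u/9-.4,180+v/9-.4)
c5b=lambda u,v:(320+(u-405)/7-.4,262+v/9-.4)
# paddle outer upper edge: which pixels
for a,b in((c5a(100,181),c5b(668,205)),(c5a(212,163),c5b(553,182))):
    P,f=tri([("top",a),("scene",b)]);
    c,s=np.cos(p[2]),np.sin(p[2]);d=P-[p[0],p[1],0];print("tip",P,"local",c*d[0]+s*d[1],-s*d[0]+c*d[1],P[2],f.round(1))
for q in (0,.9): print(proj("scene",tf(p,[[-.06*np.sin(q-.45),y,.055+.06*np.cos(q-.45)] for y in(-.015,.015)])).round(1).tolist(),proj("top",tf(p,[[-.06*np.sin(q-.45),y,.055+.06*np.cos(q-.45)] for y in(-.015,.015)])).round(1).tolist())
print(c5b(553,182),c5b(668,205),c5b(553,258),c5b(660,280))
E
```

```text
vib [ 0.63680025  0.14221502  0.16161534 -0.00209679]
[[-1.3, 0.4], [0.1, -1.1], [-0.2, -1.5], [0.7, -0.1], [-2.0, 1.8], [-1.9, -2.0], [0.5, -1.5], [-0.3, 2.5], [1.3, 3.2]]
vib [ 0.63561256  0.14153888  0.15340132 -0.00420759]
[[-1.1, 0.7], [0.2, -0.0], [0.1, -1.6], [0.6, 0.4], [-1.9, 1.5], [-1.5, -1.7], [0.8, -0.5], [0.6, 2.8]]
vib [ 0.63419708  0.14149058  0.15869388 -0.00608639]
[[-0.8, 1.6], [0.3, 0.4], [0.2, -1.3], [0.3, 0.2], [-1.7, 1.7], [-1.4, -0.7], [0.8, 0.0]]
tip [0.65393849 0.15980364 0.11325924] local 0.02238733656668433 0.014963244116691856 0.1132592404015232 [-0.3  0.1 -0.2 -0. ]
tip [0.65892733 0.13205571 0.11142919] local 0.022928525845198697 -0.013224398061030918 0.11142919154102719 [-0.2  0.  -0.1 -0. ]
[[339.0, 285.8], [356.1, 289.4]] [[278.8, 196.8], [265.5, 198.8]]
[[345.0, 261.8], [361.5, 265.2]] [[282.3, 219.7], [269.0, 221.8]]
(340.7428571428572, 281.82222222222225) (357.1714285714286, 284.3777777777778) (340.7428571428572, 290.2666666666667) (356.02857142857147, 292.7111111111111)
```

```bash
cat > plan.py <<'E'
import numpy as np
from bench import observe
def meas():
    s=observe();w,x,y,z=s["tool_rot"];psi=np.degrees(np.arctan2(2*(x*y+w*z),1-2*(y*y+z*z)))
    return np.r_[s["position"],psi],s
def plan(cur,goal,n,g,polar=True,dec=0):
    cur=np.array(cur,float);c0=cur.copy();goal=np.array(goal,float);rows=[]
    r0,a0=np.hypot(*c0[:2]),np.arctan2(c0[1],c0[0]);r1,a1=np.hypot(*goal[:2]),np.arctan2(goal[1],goal[0])
    for i in range(1,n+1):
        t=i/n
        if polar: r,a=r0+(r1-r0)*t,a0+(a1-a0)*t;xy=np.array([r*np.cos(a),r*np.sin(a)])
        else: xy=c0[:2]+(goal[:2]-c0[:2])*t
        z=c0[2]+(goal[2]-c0[2])*t;p=c0[3]+(goal[3]-c0[3])*t
        s,c=np.sin(np.radians(cur[3])),np.cos(np.radians(cur[3]))
        d=xy-cur[:2]
        row=np.round([1e3*(c*d[0]+s*d[1]),1e3*(s*d[0]-c*d[1]),-1e3*(z-cur[2]),-(p-cur[3])],dec)
        cur+=[(c*row[0]+s*row[1])/1e3,(s*row[0]-c*row[1])/1e3,-row[2]/1e3,-row[3]]
        rows.append([g]+row.tolist())
    for i in range(0,n,5): print([ (int(v) if v==int(v) else round(v,2)) for r in rows[i:i+5] for v in r])
    print("end",cur.round(4),"goal",goal.round(4))
E
python3 - <<'E'
from plan import *
m,s=meas();print(m)
plan([.26,.568,.223,m[3]],[.5551,-.3265,.26,51.4],25,0.1)
E
```

```text
[  0.25946474   0.56786825   0.22165296 155.43222494]
[0.1, -42, -1, -1, 4, 0.1, -42, 0, -2, 4, 0.1, -42, -1, -1, 4, 0.1, -42, 0, -2, 5, 0.1, -42, 1, -1, 4]
[0.1, -42, 0, -2, 4, 0.1, -42, 1, -1, 4, 0.1, -42, 1, -2, 4, 0.1, -42, 1, -1, 4, 0.1, -43, 1, -2, 5]
[0.1, -42, 2, -1, 4, 0.1, -42, 2, -2, 4, 0.1, -43, 3, -1, 4, 0.1, -42, 2, -2, 4, 0.1, -43, 3, -1, 4]
[0.1, -42, 2, -2, 5, 0.1, -43, 4, -1, 4, 0.1, -42, 3, -2, 4, 0.1, -43, 4, -1, 4, 0.1, -42, 4, -2, 4]
[0.1, -43, 4, -1, 4, 0.1, -43, 4, -2, 5, 0.1, -42, 5, -1, 4, 0.1, -43, 5, -2, 4, 0.1, -43, 6, -1, 4]
end [ 0.5553 -0.3268  0.26   51.4322] goal [ 0.5551 -0.3265  0.26   51.4   ]
```

Call:
{"name": "play_rows", "arguments": {"motion": [0.1, -42, -1, -1, 4, 0.1, -42, 0, -2, 4, 0.1, -42, -1, -1, 4, 0.1, -42, 0, -2, 5, 0.1, -42, 1, -1, 4]}}

```text
clock: 0.72
position: [0.436, 0.4534, 0.2291]
tool_rot: [-0.0, 0.388, 0.922, -0.0]
wrist_force: [0.8, 0.2, -0.2]
grip_width: 0.523
```

Call:
{"name": "play_rows", "arguments": {"motion": [0.1, -42, 0, -2, 4, 0.1, -42, 1, -1, 4, 0.1, -42, 1, -2, 4, 0.1, -42, 1, -1, 4, 0.1, -43, 1, -2, 5]}}

```text
clock: 1.35
position: [0.5634, 0.2864, 0.2369]
tool_rot: [-0.0, 0.55, 0.835, -0.0]
wrist_force: [0.9, 0.1, -0.8]
grip_width: 0.448
```

Call:
{"name": "play_rows", "arguments": {"motion": [0.1, -42, 2, -1, 4, 0.1, -42, 2, -2, 4, 0.1, -43, 3, -1, 4, 0.1, -42, 2, -2, 4, 0.1, -43, 3, -1, 4]}}

```text
clock: 1.98
position: [0.6306, 0.0859, 0.244]
tool_rot: [-0.0, 0.686, 0.727, -0.0]
wrist_force: [0.4, 0.6, -0.8]
grip_width: 0.449
```

Call:
{"name": "play_rows", "arguments": {"motion": [0.1, -42, 2, -2, 5, 0.1, -43, 4, -1, 4, 0.1, -42, 3, -2, 4, 0.1, -43, 4, -1, 4, 0.1, -42, 4, -2, 4]}}

```text
clock: 2.6
position: [0.6272, -0.1259, 0.2519]
tool_rot: [-0.0, 0.808, 0.59, -0.0]
wrist_force: [0.2, 0.9, -0.4]
grip_width: 0.449
```

Call:
{"name": "play_rows", "arguments": {"motion": [0.1, -43, 4, -1, 4, 0.1, -43, 4, -2, 5, 0.1, -42, 5, -1, 4, 0.1, -43, 5, -2, 4, 0.1, -43, 6, -1, 4]}}

```text
clock: 3.22
position: [0.5542, -0.3275, 0.259]
tool_rot: [-0.0, 0.901, 0.433, -0.0]
wrist_force: [0.3, -0.9, -0.5]
grip_width: 0.453
```

```bash
python3 - <<'E'
from plan import *
from bench import capture
import cv2
m,s=meas();print(m,s["clock"],s["grip_width"],s["q"].round(2),s["wrist_force"])
for n in("top","scene"): cv2.imwrite(f"pics/{n}1.png",capture(n)["frame"][:,:,::-1])
E
```

```text
[ 0.55424096 -0.32751797  0.2590333  51.30119372] 3.225 0.4532239309237222 [-0.71  0.52  1.34  0.    1.28 -0.03] [ 0.2675404  -0.85667564 -0.51985063]
```

View pics/top1.png

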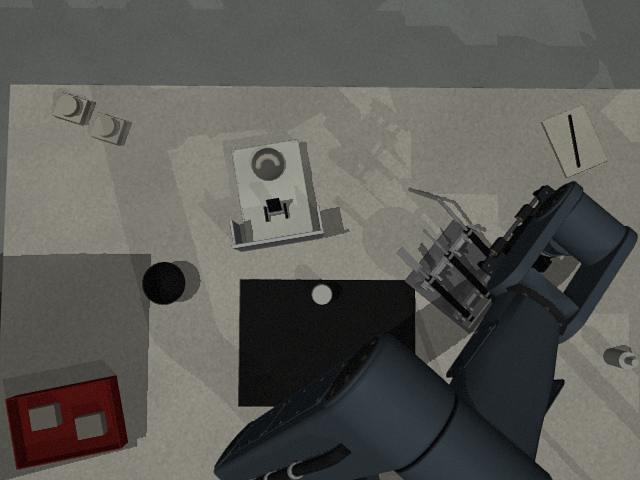

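View pics/scene1.png

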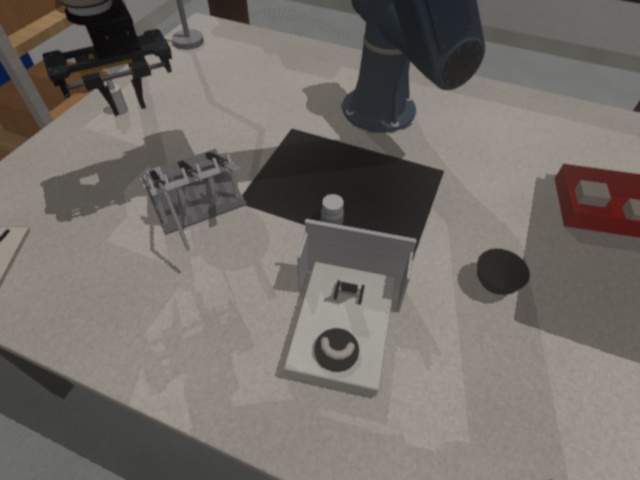

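Call:
{"name": "play_rows", "arguments": {"motion": [0.1, 0, 0, 40, 0, 0.1, 0, 0, 40, 0, 0.1, 0, 0, 30, 0, 0.1, 0, 0, 20, 0, 0.1, 0, 0, 0, 0]}}

```text
clock: 3.95
position: [0.554, -0.3245, 0.1273]
tool_rot: [-0.003, 0.901, 0.434, -0.001]
wrist_force: [-0.2, -0.1, -0.9]
grip_width: 0.45
```

```bash
python3 - <<'E'
from plan import *
from bench import capture
import cv2
m,s=meas();print(m,s["clock"],s["grip_width"],s["wrist_force"])
for n,(x0,y0,x1,y1),k in(("top",(390,160,560,340),3),("scene",(100,80,270,260),3)): cv2.imwrite(f"pics/{n}2.png",cv2.resize(cv2.convertScaleAbs(capture(n)["frame"][y0:y1,x0:x1,::-1],alpha=1.6,beta=15),None,fx=k,fy=k))
cv2.imwrite("pics/b2.png",cv2.hconcat([cv2.imread("pics/top2.png")[:540,:],cv2.imread("pics/scene2.png")])[:, :1020])
a=cv2.imread("pics/b2.png");cv2.imwrite("pics/b2.png",cv2.resize(a,(800,424)))
E
```

```text
[ 0.55399001 -0.32453953  0.12727567 51.48145841] 3.95 0.4499003817847377 [-0.23325411 -0.09964802 -0.85783483]
```

View pics/b2.png

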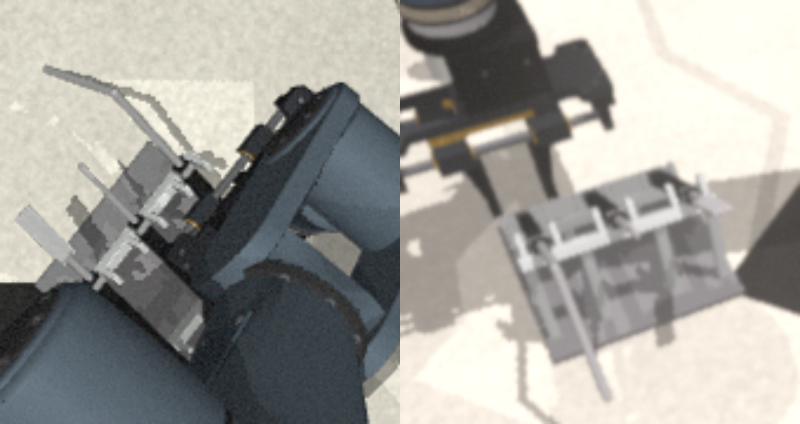

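Call:
{"name": "play_rows", "arguments": {"motion": [0.1, 0, 0, 25, 0, 0.1, 0, 0, 20, 0, 0.1, 0, 0, 11, 0, 0.1, 0, 0, 0, 0, 0.1, 0, 0, 0, 0]}}

```text
clock: 4.68
position: [0.5558, -0.327, 0.0746]
tool_rot: [0.001, 0.901, 0.434, 0.0]
wrist_force: [-0.0, -0.2, 0.1]
grip_width: 0.452
```

```bash
python3 - <<'E'
from plan import *
m,s=meas();print(m,s["clock"],s["grip_width"],s["wrist_force"])
d=np.array([.5551,-.3265])-m[:2];c,sn=np.cos(np.radians(m[3])),np.sin(np.radians(m[3]));print("tool dx,dy mm",1e3*(c*d[0]+sn*d[1]),1e3*(sn*d[0]-c*d[1]))
E
```

```text
[ 0.55576322 -0.32695767  0.07464596 51.43610986] 4.675 0.45172091131931713 [-0.04825742 -0.22789172  0.0556938 ]
tool dx,dy mm -0.05558149475109954 -0.8038845671273689
```

Call:
{"name": "play_rows", "arguments": {"motion": [0.1, 0, -1, 3, 0, 0.1, 0, 0, 0, 0, 1, 0, 0, 0, 0, 1, 0, 0, 0, 0, 1, 0, 0, 0, 0]}}

```text
clock: 5.3
position: [0.5544, -0.3259, 0.0706]
tool_rot: [0.0, 0.901, 0.434, 0.0]
wrist_force: [1.1, 0.1, -0.0]
grip_width: 0.194
```

Call:
{"name": "play_rows", "arguments": {"motion": [1, 0, 0, 0, 0, 1, 0, 0, 0, 0, 1, 0, 0, 0, 0]}}

```text
clock: 5.68
position: [0.5545, -0.3259, 0.0706]
tool_rot: [0.0, 0.901, 0.434, 0.0]
wrist_force: [0.6, -0.6, 0.3]
grip_width: 0.158
```

```bash
python3 - <<'E'
from plan import *
m,s=meas();print(m,s["clock"],s["grip_width"],s["wrist_force"],s["wrist_torque"])
np.save("grasp.npy",m)
E
```

```text
[ 0.55449313 -0.3259276   0.07062028 51.43154288] 5.675 0.15755879641520323 [ 0.61654794 -0.56659566  0.28432552] [-0.11423918  0.03102206 -0.05487229]
```

Call:
{"name": "play_rows", "arguments": {"motion": [1, 0, 0, -8, 0, 1, 0, 0, -15, 0, 1, 0, 0, -25, 0, 1, 0, 0, -25, 0, 1, 0, 0, -15, 0]}}

```text
clock: 6.3
position: [0.5549, -0.3263, 0.161]
tool_rot: [0.001, 0.901, 0.434, 0.001]
wrist_force: [-0.1, 0.8, -0.5]
grip_width: 0.158
```

Call:
{"name": "play_rows", "arguments": {"motion": [1, 0, 0, -30, 0, 1, 0, 0, -40, 0, 1, 0, 0, -35, 0, 1, 0, 0, -15, 0, 1, 0, 0, 0, 0]}}

```text
clock: 6.92
position: [0.5544, -0.3259, 0.2793]
tool_rot: [0.001, 0.901, 0.434, 0.0]
wrist_force: [0.4, -0.2, -1.7]
grip_width: 0.154
```

```bash
python3 - <<'E'
from plan import *
from bench import capture
from h import *
import cv2
m,s=meas();print(m,s["clock"],s["grip_width"],s["wrist_force"])
for n in("top","scene"):
  im=capture(n)["frame"][:,:,::-1].copy()
  p=(m[0],m[1],np.radians(m[3]),m[2]+.019)
  P=proj(n,tf(p,[H*.065,H*.175,H*.175+.114*LEG]));print(n,P.round(1).tolist())
  cv2.imwrite(f"pics/{n}3.png",im)
E
```

```text
[ 0.55443944 -0.32592552  0.27934294 51.43194785] 6.925 0.15371797838690066 [ 0.38934938 -0.20223009 -1.70620014]
top [[496.9, 219.8], [464.9, 182.4], [426.6, 171.7]]
scene [[124.8, 89.7], [127.3, 87.3], [158.2, 164.7]]
```

View pics/top3.png

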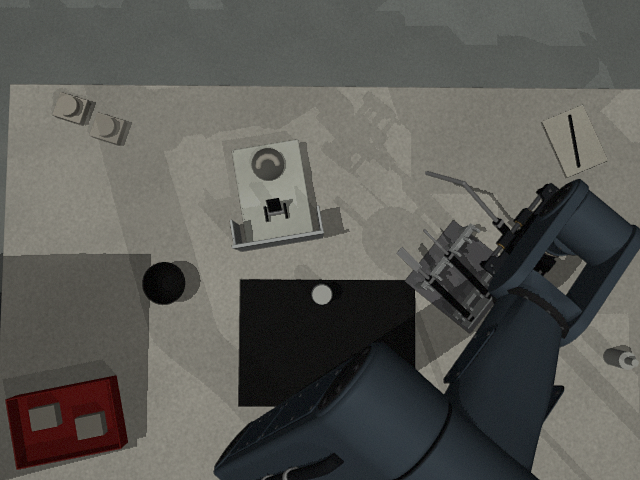

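View pics/scene3.png

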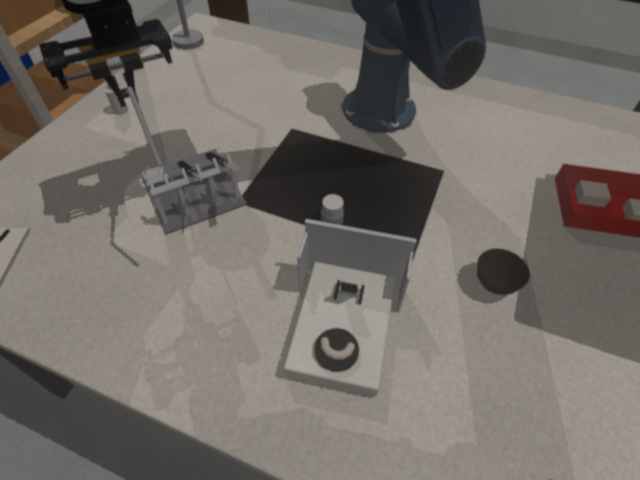

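```bash
python3 - <<'E'
from plan import *
m,s=meas()
a=.16;X=lambda l:(.6355+l*np.cos(a),.142+l*np.sin(a))
plan(m,[*X(.055-.2088),.25,np.degrees(a)],15,1)
E
```

```text
[1, 31, -15, 2, 3, 1, 28, -18, 2, 3, 1, 26, -20, 1, 2, 1, 24, -23, 2, 3, 1, 20, -24, 2, 3]
[1, 18, -27, 2, 3, 1, 15, -27, 2, 3, 1, 11, -29, 1, 3, 1, 8, -29, 2, 2, 1, 5, -29, 2, 3]
[1, 2, -30, 2, 3, 1, -1, -29, 2, 3, 1, -4, -28, 1, 3, 1, -7, -27, 2, 2, 1, -10, -26, 2, 3]
end [0.4832 0.1178 0.2499 9.4334] goal [0.4837 0.1175 0.25   9.1673]
```

Call:
{"name": "play_rows", "arguments": {"motion": [1, 31, -15, 2, 3, 1, 28, -18, 2, 3, 1, 26, -20, 1, 2, 1, 24, -23, 2, 3, 1, 20, -24, 2, 3]}}

```text
clock: 7.65
position: [0.5713, -0.1607, 0.2672]
tool_rot: [-0.002, 0.947, 0.32, -0.002]
wrist_force: [-0.3, -0.3, -3.0]
grip_width: 0.158
```

Call:
{"name": "play_rows", "arguments": {"motion": [1, 18, -27, 2, 3, 1, 15, -27, 2, 3, 1, 11, -29, 1, 3, 1, 8, -29, 2, 2, 1, 5, -29, 2, 3]}}

```text
clock: 8.28
position: [0.5449, -0.01, 0.2585]
tool_rot: [-0.001, 0.979, 0.202, -0.002]
wrist_force: [0.7, -0.4, -1.1]
grip_width: 0.159
```

Call:
{"name": "play_rows", "arguments": {"motion": [1, 2, -30, 2, 3, 1, -1, -29, 2, 3, 1, -4, -28, 1, 3, 1, -7, -27, 2, 2, 1, -10, -26, 2, 3]}}

```text
clock: 8.9
position: [0.4824, 0.1179, 0.2497]
tool_rot: [-0.0, 0.997, 0.081, -0.002]
wrist_force: [-0.2, 0.6, -1.6]
grip_width: 0.153
```

Call:
{"name": "play_rows", "arguments": {"motion": [1, 0, 0, 20, 0, 1, 0, 0, 30, 0, 1, 0, 0, 25, 0, 1, 0, 0, 15, 0, 1, 0, 0, 0, 0]}}

```text
clock: 9.52
position: [0.4819, 0.117, 0.1592]
tool_rot: [-0.0, 0.997, 0.082, -0.003]
wrist_force: [-0.1, 0.1, -1.1]
grip_width: 0.155
```

```bash
cat > look.py <<'E'
from plan import *
from bench import capture
from h import *
import cv2,sys
k=sys.argv[1]
m,s=meas();print(m.round(4),s["clock"],s["grip_width"].round(3),s["wrist_force"].round(1))
im={}
for n,(x0,y0,x1,y1) in(("top",(225,125,345,255)),("scene",(280,150,430,330))):
  f=capture(n)["frame"][:,:,::-1].copy();cv2.imwrite(f"pics/{n}{k}.png",f)
  im[n]=cv2.resize(cv2.convertScaleAbs(f[y0:y1,x0:x1],alpha=1.6,beta=15),None,fx=4,fy=4,interpolation=cv2.INTER_CUBIC) if n=="scene" else cv2.resize(cv2.convertScaleAbs(f[y0:y1,x0:x1],alpha=1.6,beta=15),None,fx=5,fy=5,interpolation=cv2.INTER_CUBIC)
  cv2.imwrite(f"pics/z{n}{k}.png",im[n])
  p=(m[0],m[1],np.radians(m[3]),m[2]+.019)
  print(n,"elbow,end pred",proj(n,tf(p,[H*.175,H*.175+.114*LEG])).round(1).tolist())
a=.16;d=m[:2]-[.6355,.142];l=np.array([np.cos(a)*d[0]+np.sin(a)*d[1],-np.sin(a)*d[0]+np.cos(a)*d[1]])
print("local end pred",l+[.2088*np.cos(np.radians(m[3])-a),.2088*np.sin(np.radians(m[3])-a)],m[2]+.0133)
E
python3 look.py 4
```

```text
Traceback (most recent call last):
  File "look.py", line 6, in <module>
    m,s=meas();print(m.round(4),s["clock"],s["grip_width"].round(3),s["wrist_force"].round(1))
                                           ^^^^^^^^^^^^^^^^^^^^^
AttributeError: 'float' object has no attribute 'round'
```

```bash
sed -i 's/s\["grip_width"\].round(3)/round(s["grip_width"],3)/' look.py; python3 look.py 4
```

```text
[0.4819 0.117  0.1592 9.4249] 9.525 0.155 [-0.1  0.1 -1.1]
top elbow,end pred [[267.6, 201.3], [267.2, 180.0]]
scene elbow,end pred [[359.4, 209.3], [347.4, 279.0]]
local end pred [0.05317541 0.00075862] 0.17247426149674686
```

View pics/ztop4.png

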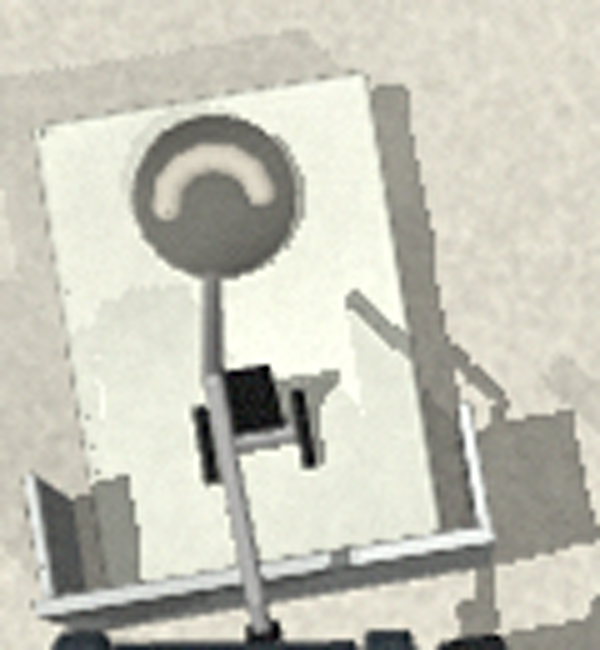

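View pics/zscene4.png

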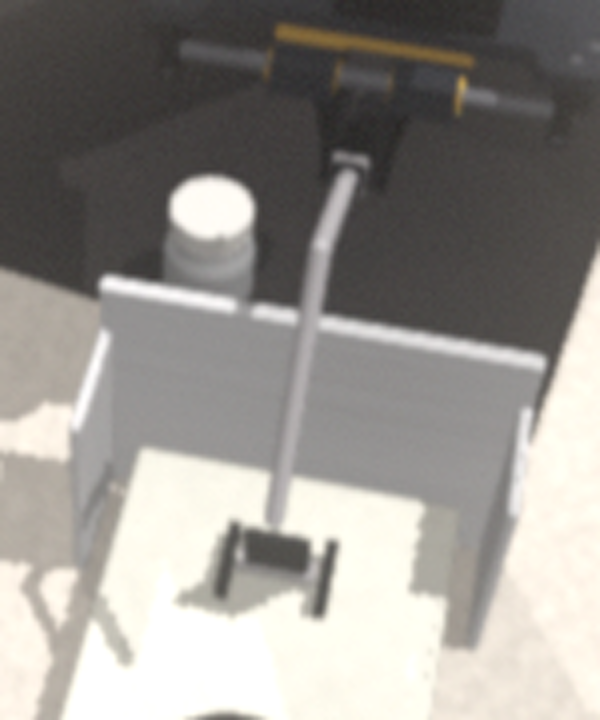

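Call:
{"name": "play_rows", "arguments": {"motion": [1, -1, 0, 20, 0, 1, -1, 0, 20, 0, 1, -1, 0, 15, 0, 1, 0, 0, 8, 0, 1, 0, 0, 0, 0]}}

```text
clock: 10.25
position: [0.4813, 0.1166, 0.0986]
tool_rot: [0.0, 0.997, 0.082, -0.0]
wrist_force: [0.7, -0.4, -1.2]
grip_width: 0.159
```

```bash
python3 look.py 5
```

```text
[0.4813 0.1166 0.0986 9.4299] 10.25 0.159 [ 0.7 -0.4 -1.2]
top elbow,end pred [[270.3, 205.7], [269.7, 185.0]]
scene elbow,end pred [[356.0, 234.9], [345.1, 298.6]]
local end pred [0.05251591 0.00045479] 0.11189909332249479
```

View pics/zscene5.png

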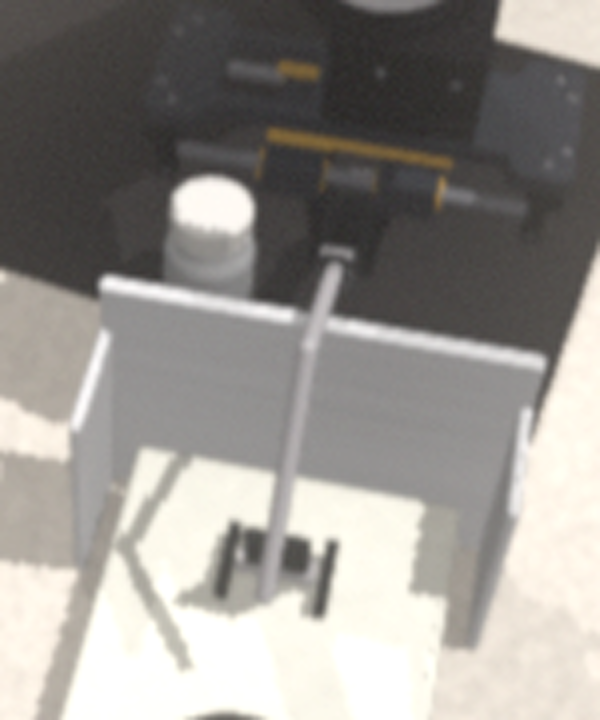

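View pics/ztop5.png

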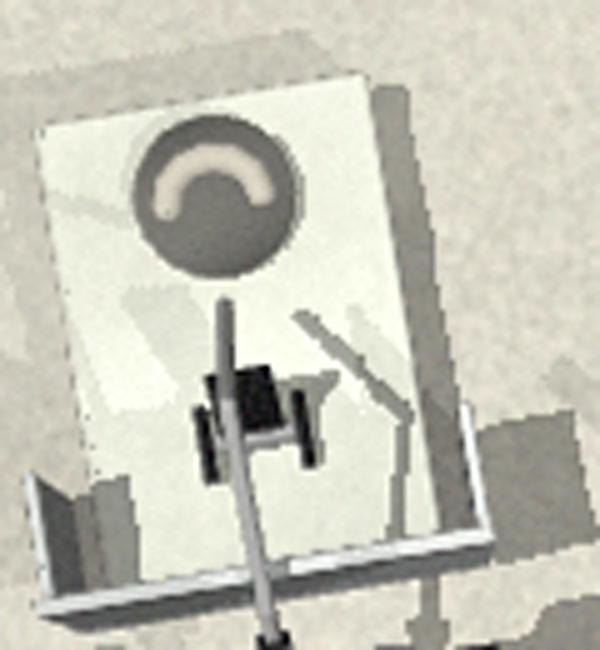

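Call:
{"name": "play_rows", "arguments": {"motion": [1, -1, 0, 8, 0, 1, -6, 0, 3, 0, 1, -6, 0, 3, 0, 1, -5, 0, 3, 0, 1, 0, 0, 0, 0]}}

```text
clock: 10.98
position: [0.4633, 0.1136, 0.0816]
tool_rot: [0.0, 0.997, 0.082, 0.0]
wrist_force: [0.5, -0.3, -0.8]
grip_width: 0.158
```

```bash
python3 look.py 6
```

```text
[0.4633 0.1136 0.0816 9.4264] 10.975 0.158 [ 0.5 -0.3 -0.8]
top elbow,end pred [[272.3, 215.4], [271.5, 194.2]]
scene elbow,end pred [[357.2, 233.1], [346.5, 294.8]]
local end pred [0.0343175  0.00034926] 0.09486252532457398
```

View pics/zscene6.png

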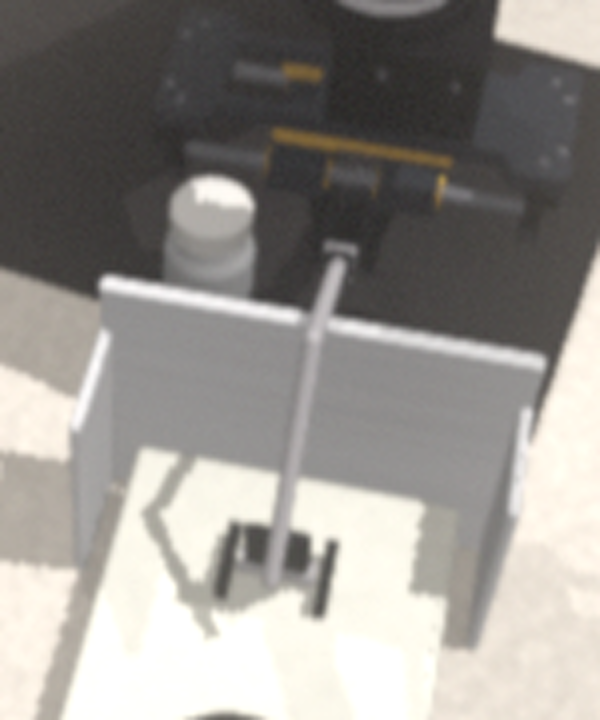

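View pics/ztop6.png

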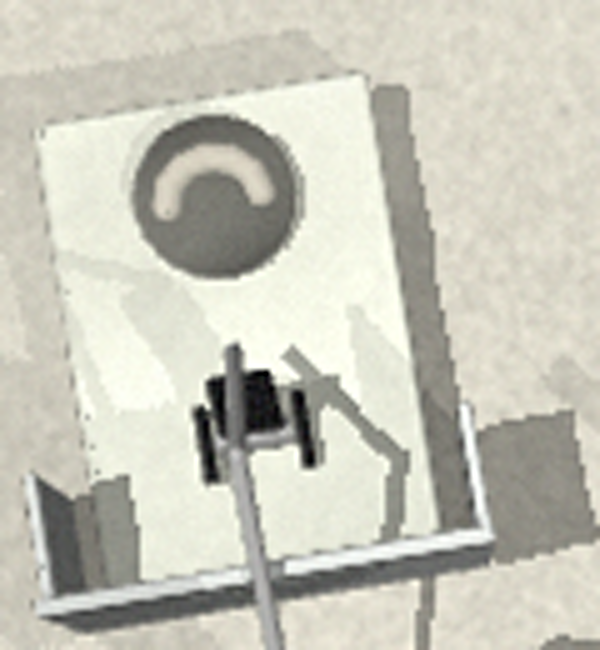

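Call:
{"name": "play_rows", "arguments": {"motion": [1, -5, 0, 2, 0, 1, -5, 0, 2, 0, 1, -5, 0, 2, 0, 1, -5, 0, 1, 0, 1, -5, 0, 1, 0]}}

```text
clock: 11.7
position: [0.4381, 0.1095, 0.0735]
tool_rot: [-0.0, 0.997, 0.082, -0.0]
wrist_force: [1.7, 0.8, 1.0]
grip_width: 0.158
```

```bash
python3 look.py 7
```

```text
[0.4381 0.1095 0.0735 9.4321] 11.7 0.158 [1.7 0.8 1. ]
top elbow,end pred [[274.5, 227.8], [273.5, 205.8]]
scene elbow,end pred [[359.5, 224.7], [349.0, 285.1]]
local end pred [0.00876196 0.00032495] 0.08675553403059186
```

View pics/zscene7.png

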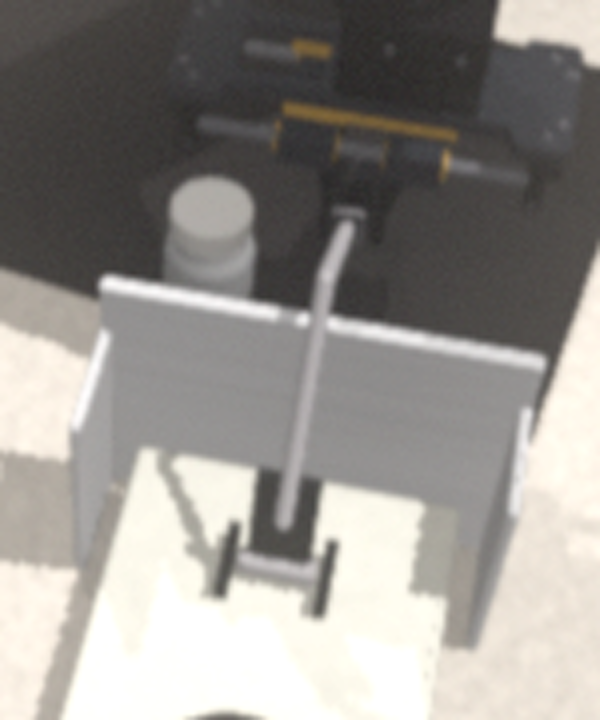

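View pics/ztop7.png

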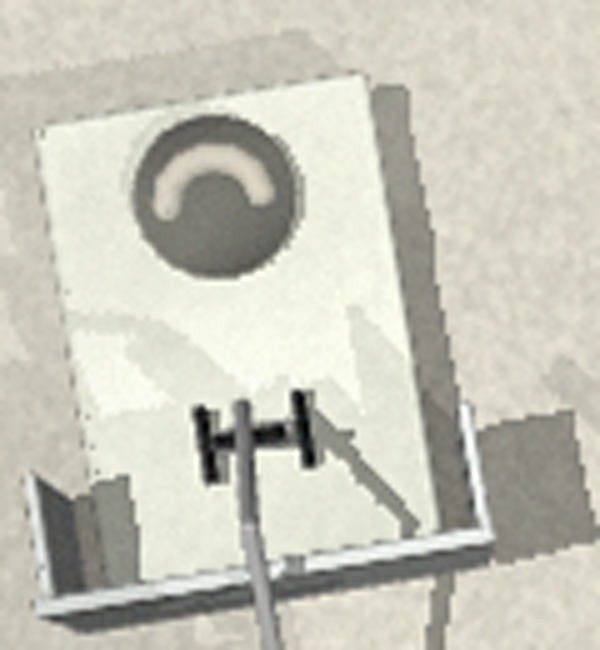

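Call:
{"name": "play_rows", "arguments": {"motion": [1, -4, 0, 0, 0, 1, -3, 0, 0, 0, 1, -3, 0, 0, 0, 1, 0, 0, 0, 0]}}

```text
clock: 12.3
position: [0.4279, 0.1079, 0.0734]
tool_rot: [-0.0, 0.997, 0.082, -0.001]
wrist_force: [-0.2, -0.1, -1.2]
grip_width: 0.159
```

```bash
python3 look.py 8; python3 - <<'E'
from h import *
for q in(.65,.75,.85,.9):
  a=q-.45; p=[.6355,.142,.16,0];print(q,[proj(n,tf(p,[[-.06*np.sin(a)+.0035*np.cos(a),y,.055+.06*np.cos(a)+.0035*np.sin(a)] for y in(-.015,.015)])).round(1).tolist() for n in("scene","top")])
E
```

```text
[0.4279 0.1079 0.0734 9.4299] 12.3 0.159 [-0.2 -0.1 -1.2]
top elbow,end pred [[275.2, 232.7], [274.2, 210.3]]
scene elbow,end pred [[360.6, 220.2], [350.2, 280.3]]
local end pred [-0.00155591  0.00034996] 0.08672480986070571
0.65 [[[343.4, 266.6], [360.3, 270.1]], [[280.6, 210.8], [267.2, 212.8]]]
0.75 [[[344.0, 264.3], [360.8, 267.7]], [[281.0, 213.5], [267.6, 215.5]]]
0.85 [[[344.6, 262.3], [361.3, 265.7]], [[281.5, 216.1], [268.1, 218.2]]]
0.9 [[[344.9, 261.4], [361.5, 264.8]], [[281.7, 217.4], [268.3, 219.5]]]
```

View pics/zscene8.png

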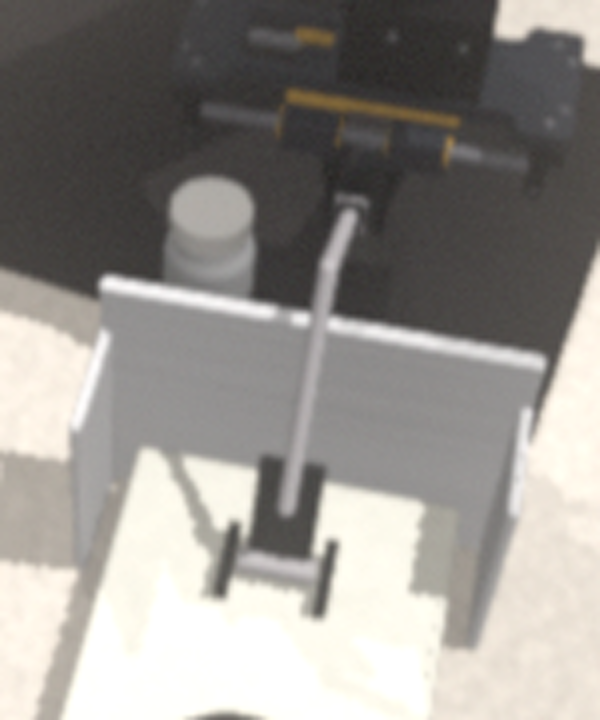

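View pics/ztop8.png

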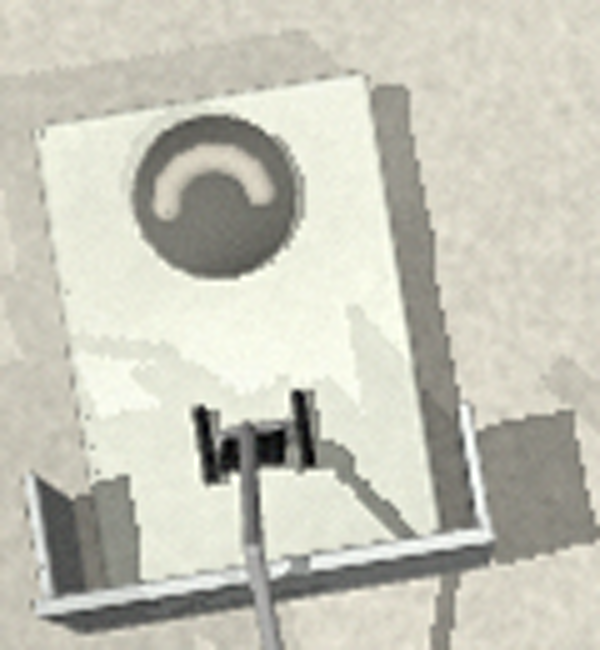

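Call:
{"name": "play_rows", "arguments": {"motion": [1, -2, 0, 0, 0, 1, -2, 0, 0, 0, 1, 0, 0, 0, 0]}}

```text
clock: 12.78
position: [0.4247, 0.1073, 0.0736]
tool_rot: [0.0, 0.997, 0.082, -0.0]
wrist_force: [0.9, 0.4, -0.8]
grip_width: 0.163
```

Call:
{"name": "play_rows", "arguments": {"motion": [1, -2, 0, 0, 0, 1, 0, 0, 0, 0]}}

```text
clock: 13.02
position: [0.4227, 0.1069, 0.0735]
tool_rot: [-0.0, 0.997, 0.082, -0.0]
wrist_force: [0.9, 0.0, -1.8]
grip_width: 0.155
```

```bash
python3 look.py 9
```

```text
[0.4227 0.1069 0.0735 9.428 ] 13.025 0.155 [ 0.9  0.  -1.8]
top elbow,end pred [[275.6, 235.2], [274.6, 212.6]]
scene elbow,end pred [[361.1, 217.8], [350.7, 277.8]]
local end pred [-0.00691685  0.00022664] 0.08684479651797322
```

View pics/zscene9.png

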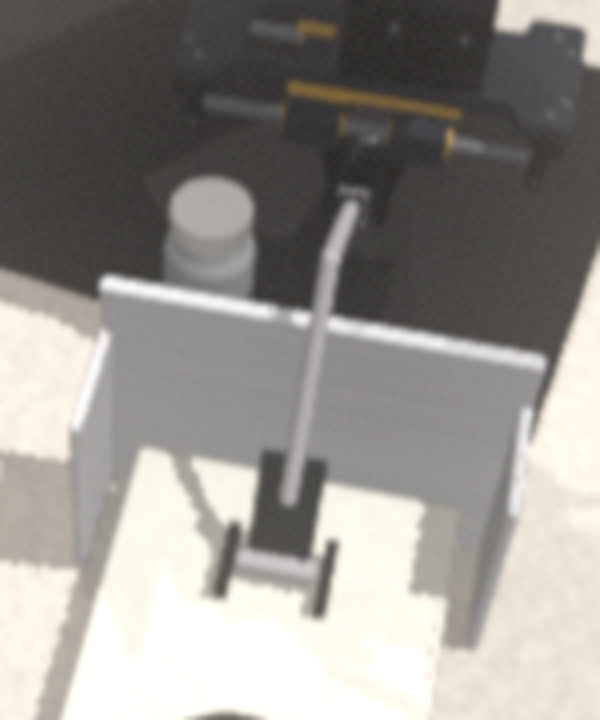

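View pics/ztop9.png

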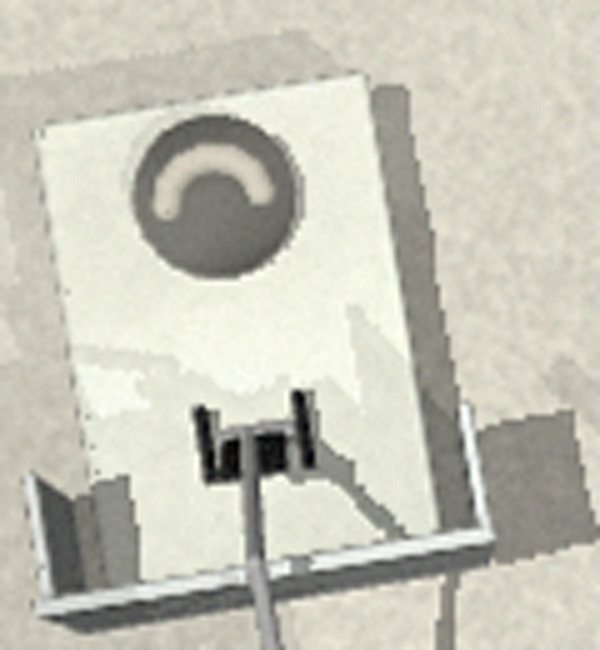

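Call:
{"name": "play_rows", "arguments": {"motion": [1, -2, 0, 0, 0, 1, 0, 0, 0, 0]}}

```text
clock: 13.38
position: [0.4207, 0.1066, 0.0736]
tool_rot: [-0.0, 0.997, 0.082, -0.0]
wrist_force: [-0.0, -0.5, -1.4]
grip_width: 0.157
```

Call:
{"name": "play_rows", "arguments": {"motion": [1, -2, 0, 0, 0, 1, 0, 0, 0, 0]}}

```text
clock: 13.62
position: [0.4187, 0.1063, 0.0735]
tool_rot: [-0.0, 0.997, 0.082, -0.0]
wrist_force: [0.2, 0.3, -0.5]
grip_width: 0.156
```

```bash
python3 look.py 10
```

```text
[0.4187 0.1063 0.0735 9.4298] 13.625 0.156 [ 0.2  0.3 -0.5]
top elbow,end pred [[275.9, 237.2], [274.8, 214.4]]
scene elbow,end pred [[361.6, 216.1], [351.1, 276.0]]
local end pred [-0.01095459  0.00024431] 0.08684319595746867
```

View pics/zscene10.png

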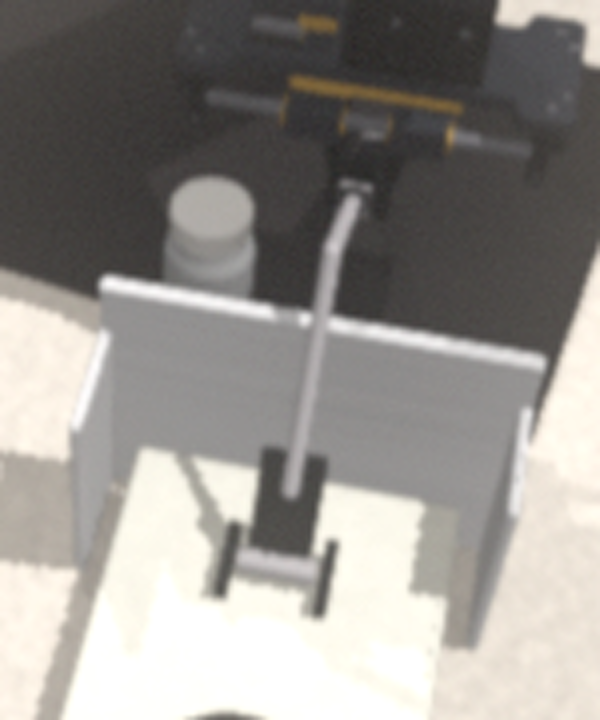

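```bash
python3 - <<'E'
import cv2
m=cv2.imread("pics/top10.png")[195:230,255:300];a=cv2.resize(cv2.convertScaleAbs(m,alpha=2,beta=25),(450,400),interpolation=cv2.INTER_CUBIC)
print(450/45,400/35)
m=cv2.imread("pics/scene10.png")[250:300,330:375];b=cv2.resize(cv2.convertScaleAbs(m,alpha=2,beta=25),(350,400),interpolation=cv2.INTER_CUBIC)
cv2.imwrite("pics/c10.png",cv2.hconcat([a,b]))
E
```

```text
10.0 11.428571428571429
```

View pics/c10.png

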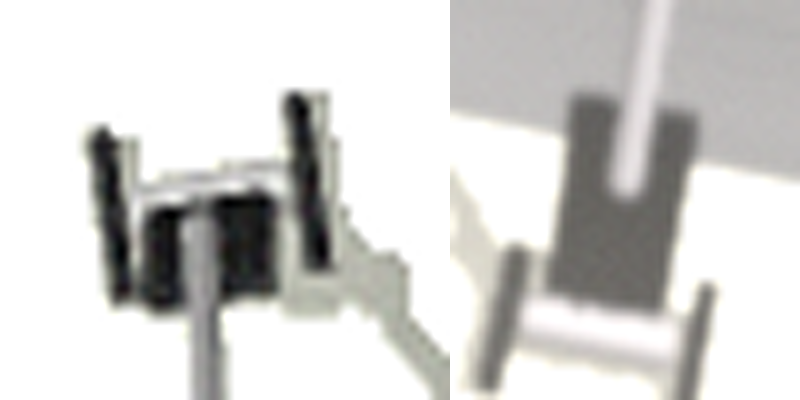

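Call:
{"name": "play_rows", "arguments": {"motion": [1, 4, 0, 0, 0, 1, 2, 0, -5, 0, 1, 0, 0, -20, 0, 1, 0, 0, -30, 0, 1, 0, 0, -30, 0]}}

```text
clock: 14.35
position: [0.4245, 0.1073, 0.1595]
tool_rot: [-0.0, 0.997, 0.082, -0.0]
wrist_force: [-0.5, 0.5, -1.5]
grip_width: 0.159
```

Call:
{"name": "play_rows", "arguments": {"motion": [1, 0, 0, -30, 0, 1, 0, 0, -40, 0, 1, 0, 0, -35, 0, 1, 0, 0, -15, 0, 1, 0, 0, 0, 0]}}

```text
clock: 14.98
position: [0.4253, 0.1073, 0.2798]
tool_rot: [0.0, 0.997, 0.082, 0.001]
wrist_force: [0.1, -0.2, -0.6]
grip_width: 0.156
```

```bash
python3 look.py 11
```

```text
[0.4253 0.1073 0.2798 9.4389] 14.975 0.156 [ 0.1 -0.2 -0.6]
top elbow,end pred [[267.0, 224.5], [266.5, 198.5]]
scene elbow,end pred [[374.3, 117.1], [360.3, 199.3]]
local end pred [-0.00422959  0.0002468 ] 0.2930703621177953
```

View pics/zscene11.png

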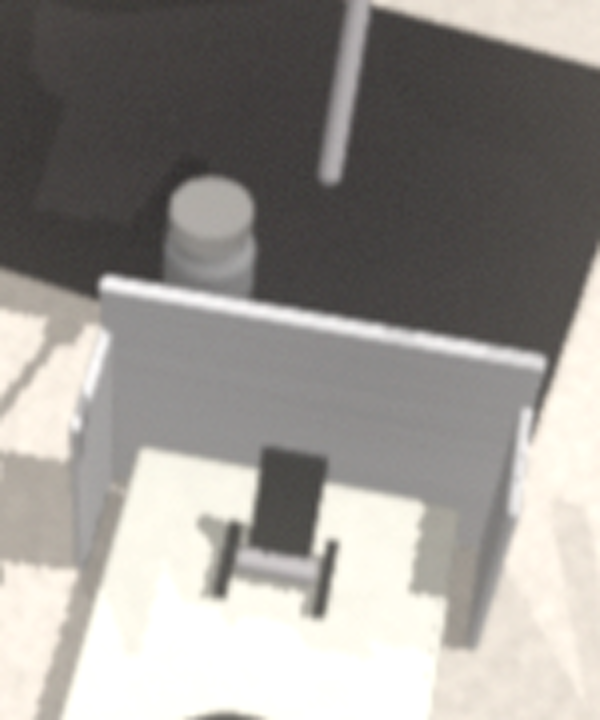

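View pics/ztop11.png

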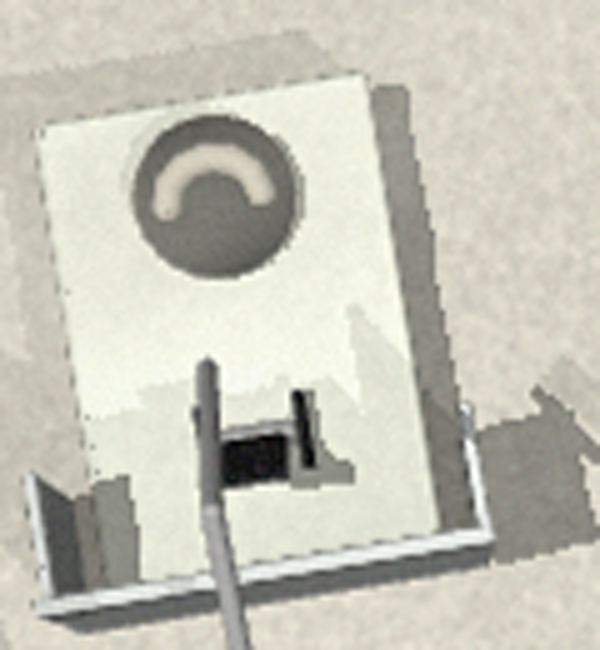

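```bash
python3 - <<'E'
import cv2
m=cv2.imread("pics/scene11.png")[80:230,310:430];cv2.imwrite("pics/c11.png",cv2.resize(cv2.convertScaleAbs(m,alpha=2,beta=25),None,fx=4,fy=4,interpolation=cv2.INTER_CUBIC))
E
```

```text
(no output)
```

View pics/c11.png

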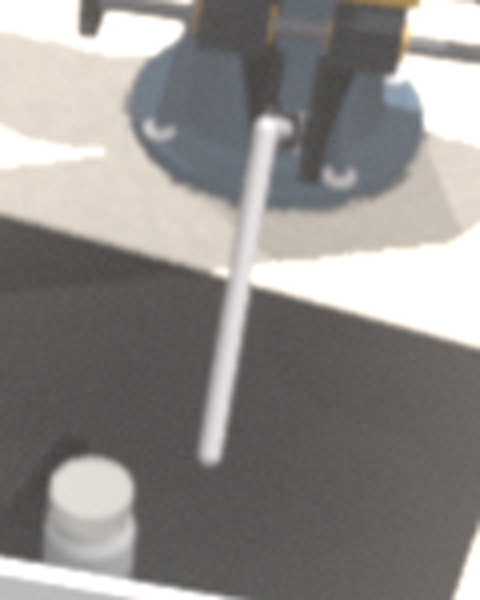

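```bash
cat > tilt.py <<'E'
from h import *
def fitrod(m,obs):
    # unknown: pitch delta, slide along handle, perpendicular offset, yaw
    def pts(v):
        d,a,b,yw=v;L=[H*(.175+a)+U*b,H*(.175+a)+.114*LEG+U*b]
        c,s=np.cos(d),np.sin(d)
        L=[np.array([c*l[0]-s*l[2],0,s*l[0]+c*l[2]]) for l in L]
        return tf((m[0],m[1],np.radians(m[3])+yw,m[2]+.019),L)
    def r(v):
        P=pts(v);return np.concatenate([((proj(n,P)-np.array(o))).ravel() for n,o in obs.items()]+[np.array(v)[1:]*100])
    s=least_squares(r,[0,0,0,0]);return s.x,s.fun,pts(s.x)
E
python3 - <<'E'
from tilt import *
m=[0.4253,0.1073,0.2798,9.4389]
print(fitrod(m,{"top":[(267,227.4),(266.4,197.4)],"scene":[(377,111),(362.75,195)]}))
# before, pic 4
m=[0.4819,0.117,0.1592,9.4249]
z=lambda u,v:(225+u/5-.4,125+v/5-.4);w=lambda u,v:(280+u/4-.4,150+v/4-.4)
print(fitrod(m,{"top":[z(214,377),z(212,279)],"scene":[w(322,242),w(275,520)]}))
E
```

```text
(array([ 0.06021478, -0.00146428, -0.00250224,  0.00681971]), array([-0.3487616 ,  0.03118607, -1.05133469,  0.35101665, -0.80532675,
       -0.01343796, -0.86906474, -0.21304573, -0.14642763, -0.25022434,
        0.68197068]), array([[0.56683763, 0.13182321, 0.39619489],
       [0.63120683, 0.14297599, 0.30277192]]))
(array([-0.02233327,  0.00177737,  0.00310133,  0.00475338]), array([-0.29002269,  0.34578118, -0.21709487, -0.15720374, -0.47997661,
        0.19282206, -0.31408014, -0.23848292,  0.17773674,  0.31013267,
        0.47533837]), array([[0.63090702, 0.14246287, 0.2698925 ],
       [0.68748949, 0.15213189, 0.17140106]]))
```

```bash
python3 - <<'E'
from plan import *
m,s=meas()
plan(m,[.555,-.3253,.28,51.43],16,1)
E
```

```text
[1, 14, 21, 0, -3, 1, 12, 23, 0, -2, 1, 10, 24, 0, -3, 1, 7, 26, 0, -2, 1, 5, 26, -1, -3]
[1, 2, 28, 0, -3, 1, -1, 29, 0, -2, 1, -4, 28, 0, -3, 1, -7, 29, 0, -3, 1, -11, 28, 0, -2]
[1, -13, 28, 0, -3, 1, -17, 26, 0, -2, 1, -19, 26, -1, -3, 1, -22, 23, 0, -3, 1, -25, 21, 0, -2]
[1, -28, 20, 0, -3]
end [ 0.555  -0.3257  0.28   51.4366] goal [ 0.555  -0.3253  0.28   51.43  ]
```

Call:
{"name": "play_rows", "arguments": {"motion": [1, 14, 21, 0, -3, 1, 12, 23, 0, -2, 1, 10, 24, 0, -3, 1, 7, 26, 0, -2, 1, 5, 26, -1, -3]}}

```text
clock: 15.7
position: [0.5018, 0.0021, 0.2778]
tool_rot: [-0.001, 0.981, 0.195, -0.002]
wrist_force: [-0.2, -0.6, -0.7]
grip_width: 0.158
```

Call:
{"name": "play_rows", "arguments": {"motion": [1, 2, 28, 0, -3, 1, -1, 29, 0, -2, 1, -4, 28, 0, -3, 1, -7, 29, 0, -3, 1, -11, 28, 0, -2]}}

```text
clock: 16.32
position: [0.5501, -0.1343, 0.2776]
tool_rot: [-0.001, 0.952, 0.305, -0.001]
wrist_force: [-0.2, -0.2, -0.4]
grip_width: 0.157
```

Call:
{"name": "play_rows", "arguments": {"motion": [1, -13, 28, 0, -3, 1, -17, 26, 0, -2, 1, -19, 26, -1, -3, 1, -22, 23, 0, -3, 1, -25, 21, 0, -2]}}

```text
clock: 16.95
position: [0.5586, -0.292, 0.2783]
tool_rot: [-0.002, 0.912, 0.411, -0.001]
wrist_force: [1.2, 0.9, -1.4]
grip_width: 0.158
```

Call:
{"name": "play_rows", "arguments": {"motion": [1, -28, 20, 0, -3, 1, 0, 0, 40, 0, 1, 0, 0, 40, 0, 1, 0, 0, 20, 0, 1, 0, 0, 0, 0]}}

```text
clock: 17.58
position: [0.5537, -0.3242, 0.1767]
tool_rot: [-0.004, 0.901, 0.434, -0.002]
wrist_force: [-0.1, -0.5, -0.5]
grip_width: 0.158
```

Call:
{"name": "play_rows", "arguments": {"motion": [1, 0, 0, 0, 0, 1, 0, 0, 0, 0]}}

```text
clock: 17.82
position: [0.5564, -0.3262, 0.1817]
tool_rot: [0.001, 0.901, 0.434, 0.0]
wrist_force: [0.0, -0.0, -1.4]
grip_width: 0.155
```

```bash
python3 - <<'E'
from plan import *
from bench import capture
import cv2
m,s=meas();print(m,s["clock"],s["wrist_force"])
d=np.array([.5549,-.3256])-m[:2];c,sn=np.cos(np.radians(m[3])),np.sin(np.radians(m[3]));print("tool dx,dy mm",1e3*(c*d[0]+sn*d[1]),1e3*(sn*d[0]-c*d[1]))
for n in("top","scene"):cv2.imwrite(f"pics/{n}12.png",capture(n)["frame"][:,:,::-1])
a=cv2.imread("pics/top12.png")[150:300,390:530];b=cv2.imread("pics/scene12.png")[100:250,80:250]
f=lambda i:cv2.resize(cv2.convertScaleAbs(i,alpha=1.6,beta=15),None,fx=2.5,fy=3.5,interpolation=cv2.INTER_CUBIC)
cv2.imwrite("pics/b12.png",cv2.hconcat([f(a),f(b)]))
E
```

```text
[ 0.55642279 -0.32624137  0.18174675 51.44179812] 17.825 [ 0.03413014 -0.01853549 -1.37244442]
tool dx,dy mm -0.44762935375951374 -1.5905581159644047
```

View pics/b12.png

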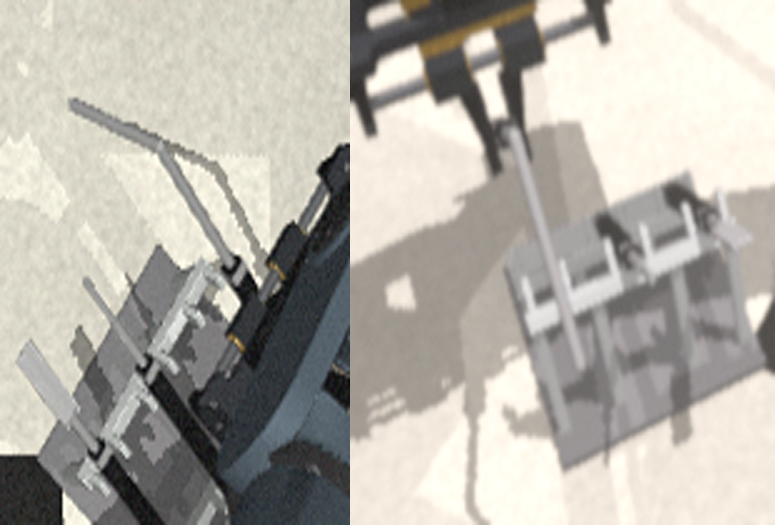

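Call:
{"name": "play_rows", "arguments": {"motion": [1, 0, -1, 20, 0, 1, 0, -1, 25, 0, 1, 0, 0, 20, 0, 1, 0, 0, 10, 0, 1, 0, 0, 0, 0]}}

```text
clock: 18.55
position: [0.5541, -0.3244, 0.1054]
tool_rot: [-0.0, 0.901, 0.434, -0.0]
wrist_force: [-0.7, -0.5, 0.5]
grip_width: 0.155
```

Call:
{"name": "play_rows", "arguments": {"motion": [1, 0, 0, 0, 0, 1, 0, 0, 0, 0]}}

```text
clock: 18.8
position: [0.5548, -0.325, 0.1066]
tool_rot: [0.001, 0.901, 0.434, 0.0]
wrist_force: [0.8, 0.2, -1.2]
grip_width: 0.158
```

```bash
python3 - <<'E'
from plan import *
from bench import capture
import cv2
m,s=meas();print(m,s["clock"],s["wrist_force"])
d=np.array([.5549,-.3256])-m[:2];c,sn=np.cos(np.radians(m[3])),np.sin(np.radians(m[3]));print("tool dx,dy mm",1e3*(c*d[0]+sn*d[1]),1e3*(sn*d[0]-c*d[1]))
for n in("top","scene"):cv2.imwrite(f"pics/{n}13.png",capture(n)["frame"][:,:,::-1])
a=cv2.imread("pics/top13.png")[150:300,390:530];b=cv2.imread("pics/scene13.png")[100:250,80:250]
f=lambda i:cv2.resize(cv2.convertScaleAbs(i,alpha=1.6,beta=15),None,fx=2.5,fy=3.5,interpolation=cv2.INTER_CUBIC)
cv2.imwrite("pics/b13.png",cv2.hconcat([f(a),f(b)]))
E
```

```text
[ 0.55476637 -0.32500477  0.10660616 51.4348532 ] 18.8 [ 0.7706985   0.19616855 -1.19252404]
tool dx,dy mm -0.3821070199180027 0.47554993780909605
```

View pics/b13.png

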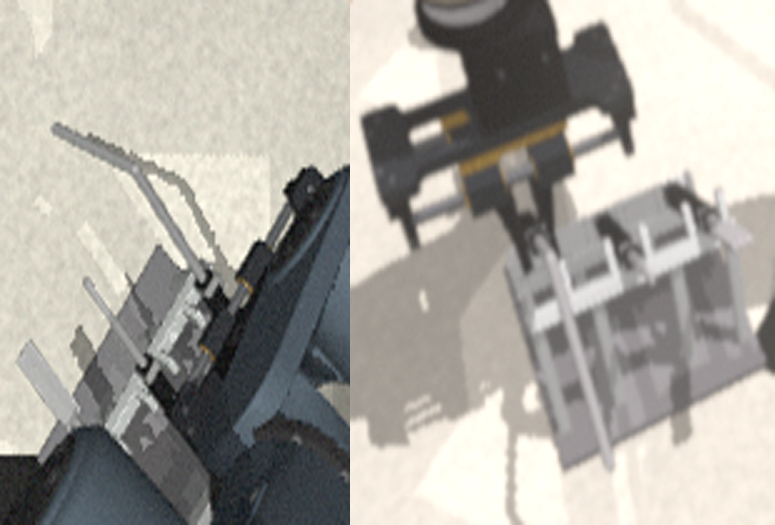

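Aligned over its slot; lowering slowly.

Call:
{"name": "play_rows", "arguments": {"motion": [1, 0, 0, 8, 0, 1, 0, 0, 8, 0, 1, 0, 0, 7, 0, 1, 0, 0, 0, 0]}}

```text
clock: 19.4
position: [0.5536, -0.3241, 0.0813]
tool_rot: [-0.001, 0.901, 0.434, -0.0]
wrist_force: [0.1, 0.7, -1.4]
grip_width: 0.159
```

Call:
{"name": "play_rows", "arguments": {"motion": [1, 0, 0, 4, 0, 1, 0, 0, 3, 0, 1, 0, 0, 0, 0]}}

```text
clock: 19.77
position: [0.5541, -0.325, 0.0757]
tool_rot: [0.0, 0.901, 0.434, -0.0]
wrist_force: [-0.5, -0.0, -0.4]
grip_width: 0.151
```

Call:
{"name": "play_rows", "arguments": {"motion": [1, 0, 0, 3, 0, 1, 0, 0, 2, 0, 1, 0, 0, 0, 0]}}

```text
clock: 20.15
position: [0.5546, -0.325, 0.0711]
tool_rot: [0.001, 0.901, 0.434, 0.0]
wrist_force: [-0.4, -0.6, 4.1]
grip_width: 0.154
```

```bash
python3 - <<'E'
from plan import *
from bench import capture
import cv2
m,s=meas();print(m,s["clock"],s["wrist_force"],s["wrist_torque"])
for n in("top","scene"):cv2.imwrite(f"pics/{n}14.png",capture(n)["frame"][:,:,::-1])
a=cv2.imread("pics/top14.png")[150:300,390:530];b=cv2.imread("pics/scene14.png")[100:250,80:250]
f=lambda i:cv2.resize(cv2.convertScaleAbs(i,alpha=1.6,beta=15),None,fx=2.5,fy=3.5,interpolation=cv2.INTER_CUBIC)
cv2.imwrite("pics/b14.png",cv2.hconcat([f(a),f(b)]))
E
```

```text
[ 0.5545647  -0.32497781  0.07110064 51.44132349] 20.15 [-0.39806612 -0.61059194  4.133731  ] [-0.35134131  0.3585439  -0.00242963]
```

View pics/b14.png

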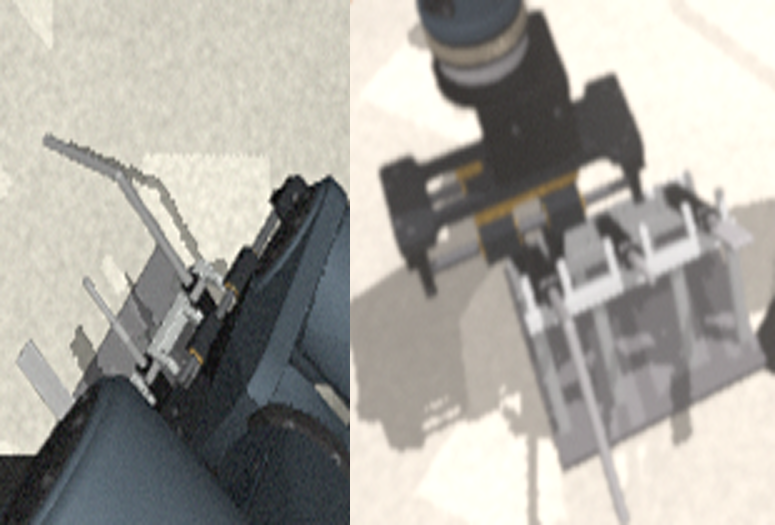

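Call:
{"name": "play_rows", "arguments": {"motion": [0.6, 0, 0, 0, 0, 0.3, 0, 0, 0, 0, 0.1, 0, 0, 0, 0, 0.1, 0, 0, 0, 0, 0.1, 0, 0, 0, 0]}}

```text
clock: 20.88
position: [0.5542, -0.3245, 0.0704]
tool_rot: [-0.0, 0.901, 0.434, -0.0]
wrist_force: [0.2, -0.6, 0.7]
grip_width: 0.441
```

```bash
python3 - <<'E'
from plan import *
from bench import capture
import cv2
m,s=meas();print(m,s["clock"],s["grip_width"],s["wrist_force"])
for n in("top","scene"):cv2.imwrite(f"pics/{n}15.png",capture(n)["frame"][:,:,::-1])
a=cv2.imread("pics/top15.png")[150:300,390:530];b=cv2.imread("pics/scene15.png")[100:250,80:250]
f=lambda i:cv2.resize(cv2.convertScaleAbs(i,alpha=1.6,beta=15),None,fx=2.5,fy=3.5,interpolation=cv2.INTER_CUBIC)
cv2.imwrite("pics/b15.png",cv2.hconcat([f(a),f(b)]))
E
```

```text
[ 0.55415049 -0.32447676  0.07044388 51.43103462] 20.875 0.44104849637279764 [ 0.17991455 -0.62047481  0.6751899 ]
```

View pics/b15.png

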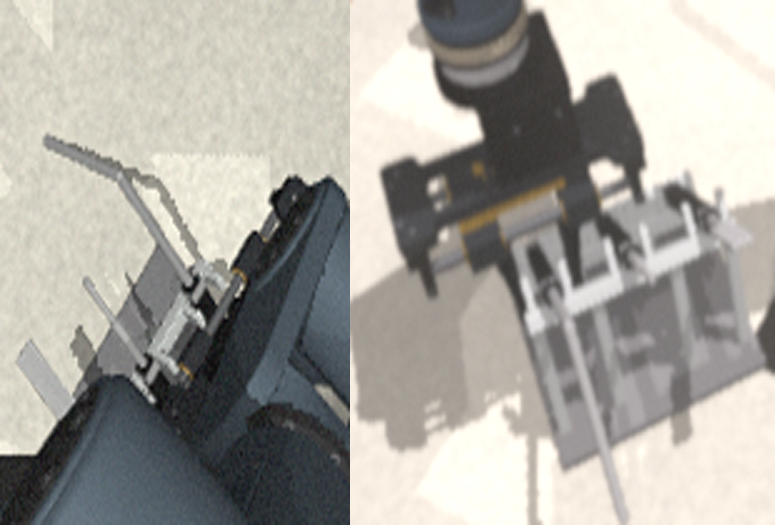

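Released. Retreat straight up and then away, to see the rod clearly.

Call:
{"name": "play_rows", "arguments": {"motion": [0.1, 0, 0, -10, 0, 0.1, 0, 0, -25, 0, 0.1, 0, 0, -40, 0, 0.1, 0, 0, -50, 0, 0.1, 0, 0, -50, 0]}}

```text
clock: 21.6
position: [0.554, -0.3244, 0.2478]
tool_rot: [0.0, 0.901, 0.434, 0.0]
wrist_force: [1.0, -0.4, -0.7]
grip_width: 0.45
```

Call:
{"name": "play_rows", "arguments": {"motion": [0.1, -30, 30, -10, 0, 0.1, -30, 30, 0, 0, 0.1, -30, 30, 0, 0, 0.1, -20, 20, 0, 0, 0.1, 0, 0, 0, 0]}}

```text
clock: 22.22
position: [0.5711, -0.4812, 0.2556]
tool_rot: [0.0, 0.901, 0.433, 0.0]
wrist_force: [0.6, -0.4, 0.3]
grip_width: 0.455
```

```bash
python3 - <<'E'
from plan import *
from bench import capture
import cv2
m,s=meas();print(m,s["clock"],s["wrist_force"])
for n in("top","scene"):
  f=capture(n)["frame"][:,:,::-1].copy();cv2.imwrite(f"pics/{n}16.png",f)
  o=cv2.imread(f"pics/{n}0.png")
  r=(slice(150,340),slice(355,525)) if n=="top" else (slice(140,260),slice(135,255))
  d=[cv2.resize(cv2.convertScaleAbs(i[r],alpha=1.6,beta=15),(390,430),interpolation=cv2.INTER_CUBIC) for i in(o,f)]
  cv2.imwrite(f"pics/cmp_{n}.png",cv2.hconcat(d))
E
```

```text
[ 0.57106385 -0.48122163  0.25562288 51.29153402] 22.225 [ 0.55037467 -0.40133661  0.30704515]
```

View pics/cmp_top.png

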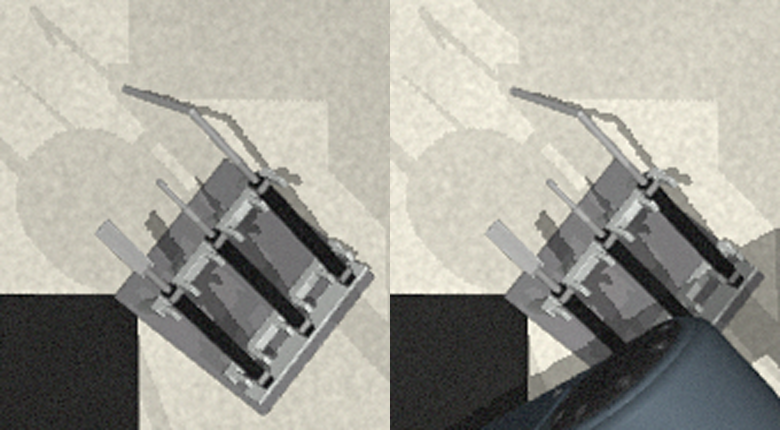

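View pics/cmp_scene.png

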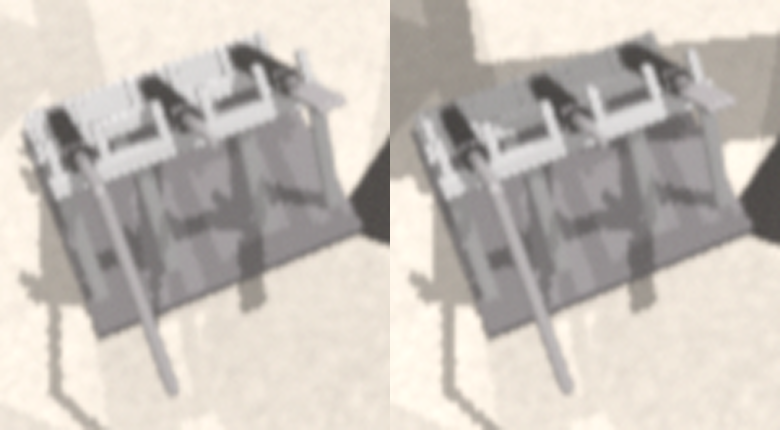

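View pics/scene16.png

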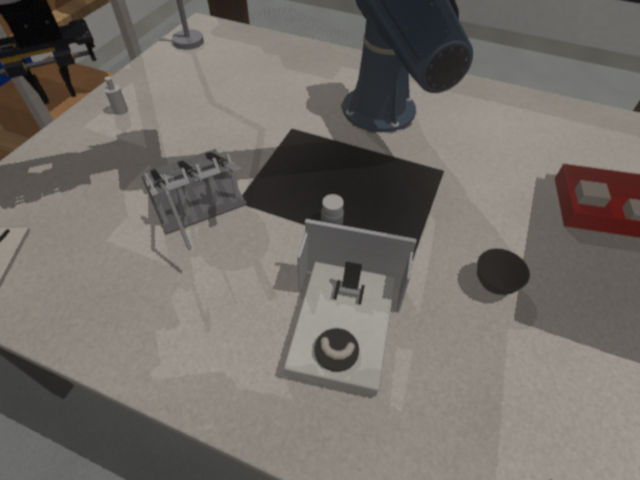

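View pics/top16.png

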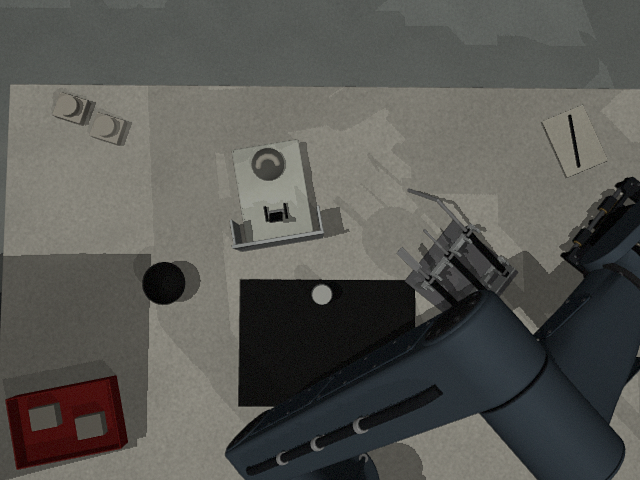

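Call:
{"name": "play_rows", "arguments": {"motion": [0.1, 0, 0, 0, 0, 0.1, 0, 0, 0, 0]}}

```text
clock: 22.58
position: [0.5719, -0.4779, 0.256]
tool_rot: [-0.0, 0.901, 0.434, 0.0]
wrist_force: [-0.0, -0.4, 0.3]
grip_width: 0.449
```

```bash
python3 -c "
from bench import job_done,observe
print(observe()['qvel'].round(3));print(job_done())"
```

```text
[-0.004  0.004 -0.004 -0.002 -0.003 -0.001]
the job is handed in; nothing more can be done
None
```

I took the bent rod from its outer slot, reached over the guard and pulled the paddle over until the camera showed it fully on. I then put the rod back in its slot, let go, moved the gripper clear and handed the job in at about 22.6 s. The hand-in reported no verdict.

**Last checks:**
- **Paddle:** with the rod still on it, the paddle's edge in the pictures matched about 0.87–0.9 rad. It looked the same after the rod was lifted away and again in the last pictures.
- **Rod:** it matches the start picture to about a pixel in both views.
- **Other objects:** the spatula, probe, jar and bowl look unmoved. In the final top view the arm hid the low ends of the spatula and probe handles.

**Disagreements:**
- **Paddle position:** the rod had to go about 9 mm further than worked out before the paddle looked fully over, with no clear force rise at its stop. I judged "fully on" from the pictures alone.
- **Rod tilt:** during the pull the rod tilted about 0.06–0.08 rad in the grip. It touched the rack about 4 N early on the way down, then settled back to its original slope when released.

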